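Load the drying station and start its blower

TASK

Load the bench drying station. Raise each pail's bail and hang the pails up by it, one on each two-pronged hook; and hang every hanging carrier on the loading half of the rail (left of the dark ring), and only when all carriers hang there slide them along the rail past the ring into the drying half. When everything hangs in place press the start button fully down and let it spring back, leaving the other ware on the bench where it is.

Things in the scene. Friction and masses are not known exactly. Their poses are not given: they have to be found in the camera images.
- pail_a_mid (a point): Centre, half-way up, of a small open steel pail: 85 mm high, 114 mm across at the rim, 96 mm at the foot, 3 mm wall, about 0.4 kg. Standing, this point is 42.5 mm above the table. z up, x and y level. The bail's hinge pins lie on the y axis, 61 mm either side, 32.5 mm above this point.
- bail_a (a joint): Swing angle (rad) of that pail's wire bail about its pins: 0 = straight up over the pail, +1.5 = lying flat, out over the rim on the pail's -x side (its start), -1.5 = flat on the +x side. It swings almost freely and falls over when let go.
- bail_a_grip (a point): Centre of the round wooden grip (14 mm thick, 30 mm long, along y, spins freely) in the middle of the bail's crown bar, 100 mm from the hinge line; this frame's z points from the hinge line to it. Beyond the grip the bar is bare 7 mm wire, out to 52 mm from the centre. Flat, it is about 80 mm above the table, with 36 mm free between grip and rim.
- pail_b_mid (a point): Centre, half-way up, of a small open steel pail: 85 mm high, 114 mm across at the rim, 96 mm at the foot, 3 mm wall, about 0.4 kg. Standing, this point is 42.5 mm above the table. z up, x and y level. The bail's hinge pins lie on the y axis, 61 mm either side, 32.5 mm above this point.
- bail_b (a joint): Swing angle (rad) of that pail's wire bail about its pins: 0 = straight up over the pail, +1.5 = lying flat, out over the rim on the pail's -x side (its start), -1.5 = flat on the +x side. It swings almost freely and falls over when let go.
- bail_b_grip (a point): Centre of the round wooden grip (14 mm thick, 30 mm long, along y, spins freely) in the middle of the bail's crown bar, 100 mm from the hinge line; this frame's z points from the hinge line to it. Beyond the grip the bar is bare 7 mm wire, out to 52 mm from the centre. Flat, it is about 80 mm above the table, with 36 mm free between grip and rim.
- hook_1_seat (a point): The right-hand hook: where a hung bail's crown bar lies, along y, 255 mm above the table (pail underside then at 80 mm). Two 8 mm prongs, 32 mm either side of this point in y, come from the post (79 mm to +x, up to 274 mm high), slope down to the seat and end 23 mm to -x in tips 280 mm high. The bar goes in from above; wooden grip and fingers fit between the prongs. -x faces the robot.
- hook_2_seat (a point): The left-hand hook: where a hung bail's crown bar lies, along y, 255 mm above the table (pail underside then at 80 mm). Two 8 mm prongs, 32 mm either side of this point in y, come from the post (79 mm to +x, up to 274 mm high), slope down to the seat and end 23 mm to -x in tips 280 mm high. The bar goes in from above; wooden grip and fingers fit between the prongs. -x faces the robot.
- rail_mark (a point): Middle of the drying rail, at its dark 10 mm mark ring, on the rail's axis 192 mm above the table. A fixed level square bar, 16 x 16 mm, along y; end posts 210 mm (inner face) either way, no higher than the bar. +y (left from the robot) is the loading half, -y (right) the drying half by the blower. x points away from the robot. Carriers slide freely past the ring.
- carrier_a_tab (a point): Centre of the grip tab (10 mm in y, 26 in x, 45 high) on top of a bent-sheet hanging carrier with two tumblers on its foot, 0.28 kg; it stands at the start, this point 177.5 mm above its underside. None = absent. Below the tab: a hook open downwards, 56 mm wide in y; its top plate's underside is 27.5 mm below this point (35.5 mm above the rail's axis when hung).
- carrier_b_tab (a point): A second, identical carrier. Shape of both: from the top plate a lip 24 mm deep (inner face at x +16 mm from this point) and a back sheet (inner face at x -16 mm), which goes down to the foot plate, 84 mm in x, 56 mm in y, tumblers 61 mm high. So the rail enters from the carrier's +x side, under the lip and above the tumblers, then goes up under the top plate; y along the rail.
- carrier_c_tab (a point): A third, identical carrier (same point and axes). Two or three carriers are present; None = absent.
- start (a joint): The blower's start button: how far it is pressed down (m): 0 = released, 0.008 = fully down. Spring return, about 6 N fully down.
- start_top (a point): Centre of the top of the round white start button (32 mm across), 64 mm above the table, on a fixed grey control box (90 x 80 x 40 mm). Presses straight down by 8 mm.
- teapot_1_mid (a point): Bystander, to be left alone. A bisque teapot, 82 mm high, 104 mm across the belly, about 170 mm over spout and handle; centre half-way up.
- teapot_2_mid (a point): Bystander, to be left alone. A second such teapot.
- bowl_mid (a point): Bystander, to be left alone. A small bowl, 40 mm high, 80 mm across; centre half-way up.
- jar_mid (a point): Bystander, to be left alone. A closed jar, 70 mm high, 56 mm across; centre half-way up.
- vase_mid (a point): Bystander, to be left alone. A plain bisque cylinder, 60 mm high, 52 mm across; centre half-way up.
Mind the look-alikes: they are no part of the job. Leave any orange, pink or red look-alike of the part that bears start alone.

How it is judged:
On the way, in this order (a step that is already met when the one before it is completed fails the run):
1. all carriers present hang on the rail's loading half at the same time (x of carrier_a_tab in the frame of rail_mark between -0.025 and 0.025 m and z of carrier_a_tab in the frame of rail_mark between 0.026 and 0.043 m and angle between each of carrier_a_tab, carrier_b_tab, carrier_c_tab's own z axis and vertical below 0.2 rad and y of each of carrier_a_tab, carrier_b_tab, carrier_c_tab in the frame of rail_mark above 0.015 m and x of carrier_b_tab in the frame of rail_mark between -0.025 and 0.025 m and z of carrier_b_tab in the frame of rail_mark between 0.026 and 0.043 m and x of carrier_c_tab in the frame of rail_mark between -0.025 and 0.025 m and z of carrier_c_tab in the frame of rail_mark between 0.026 and 0.043 m), for 0.2 s.
2. both pails hang by their bails on the hooks and all carriers hang past the ring in the drying half (((x of bail_a_grip in the frame of hook_1_seat between -0.03 and 0.06 m and y of bail_a_grip in the frame of hook_1_seat between -0.025 and 0.025 m and z of bail_a_grip in the frame of hook_1_seat between -0.012 and 0.025 m) or (x of bail_a_grip in the frame of hook_2_seat between -0.03 and 0.06 m and y of bail_a_grip in the frame of hook_2_seat between -0.025 and 0.025 m and z of bail_a_grip in the frame of hook_2_seat between -0.012 and 0.025 m)) and height (world z) of each of pail_a_mid, pail_b_mid above 0.09 m and angle between each of pail_a_mid, pail_b_mid's own z axis and vertical below 0.35 rad and ((x of bail_b_grip in the frame of hook_1_seat between -0.03 and 0.06 m and y of bail_b_grip in the frame of hook_1_seat between -0.025 and 0.025 m and z of bail_b_grip in the frame of hook_1_seat between -0.012 and 0.025 m) or (x of bail_b_grip in the frame of hook_2_seat between -0.03 and 0.06 m and y of bail_b_grip in the frame of hook_2_seat between -0.025 and 0.025 m and z of bail_b_grip in the frame of hook_2_seat between -0.012 and 0.025 m)) and x of carrier_a_tab in the frame of rail_mark between -0.025 and 0.025 m and z of carrier_a_tab in the frame of rail_mark between 0.026 and 0.043 m and angle between each of carrier_a_tab, carrier_b_tab, carrier_c_tab's own z axis and vertical below 0.2 rad and y of each of carrier_a_tab, carrier_b_tab, carrier_c_tab in the frame of rail_mark below -0.02 m and x of carrier_b_tab in the frame of rail_mark between -0.025 and 0.025 m and z of carrier_b_tab in the frame of rail_mark between 0.026 and 0.043 m and x of carrier_c_tab in the frame of rail_mark between -0.025 and 0.025 m and z of carrier_c_tab in the frame of rail_mark between 0.026 and 0.043 m), for 0.2 s.
3. the start button is pressed fully down (all of step 2 and value of joint start above 0.0068 m), for 0.05 s.
At the end, for the whole second after the job is handed in: Both pails hang upright (20 deg) by the bail's crown bar on both prongs of a hook, crown within 25 mm sideways, -30 to +60 mm along the prongs; carriers hang on the rail (tilt under 0.2 rad), middles 20 mm or more past the ring; all at rest; button sprung back (all of step 2 and value of joint start below 0.002 m and linear speed of each of pail_a, pail_b, carrier_a, carrier_b, carrier_c below 0.05 m/s); the robot touches nothing.
It fails at once if another piece of ware on the bench is moved by more than 40 mm (distance of any of teapot_1_mid, teapot_2_mid, bowl_mid, jar_mid, vase_mid from where it was at the start of the episode above 0.04 m).
Of carrier_a, carrier_b, carrier_c only 2 to 3 are there at a start; the rules pass over those that are not, and their reading is None.
At some moment in a run one of pail_a, pail_b may be knocked a few centimetres aside while the robot is not near it.
It also fails if it takes over 200 s, if anything falls off the work surface, if the arm or the gripper's body presses on something with over 40 N, if the wrist force passes 120 N, or if a joint passes its speed limit or range.

ROBOT

A 7-joint arm with a two-finger parallel gripper is mounted at the origin on the work surface. World frame = base frame: x ahead of the robot, y to its left, z up, the work surface at z = 0. Lengths are in m, angles in rad, forces in N, time in s.
With the tool pointing down it reaches from about 0.4 to 0.75 m from the base axis. Payload 19.5 kg.
Tool frame: the origin (TCP) lies midway between the tips of the shut fingers; the grasp point (between the pads) lies tcp_to_grasp behind it (tcp_to_grasp is the distance from the TCP to the grasp point, in m); z points along the fingers, x is the direction in which the jaws open and shut, and the axes are right-handed (so a half turn about z gives the same grasp; the last joint's range is limited). The gripper opens to 85 mm and grips with 20 to 120 N. Pads are 22 mm wide; open, the fingers measure 114 mm over their backs; the gripper's body (76 mm by 85 mm) begins 54 mm behind the grasp point. The pads swing forward as they close: fully open they stand 13 mm farther back than shut.
Start: joints at [1.239, 0.707, -0.028, 1.485, 0.022, 0.951, -0.075], TCP at [0.164, -0.551, 0.231] pointing down, gripper open.
Joint ranges: [-2.71, 2.71], [-0.32, 2.16], [-1.57, 1.52], [0, 2.45], [-1.46, 4.6], [0, 2.02], [-2.83, 2.83]. Speed limits (rad/s): [1.89, 1.89, 2.57, 2.57, 3.01, 3.01, 3.01].

INTERFACE

Orientations are given as a unit quaternion [x, y, z, w].
In Python, from rig import get_obs, read_camera, close_job, tcp_to_grasp gives the robot as it stands.
- The arm moves only by the tool apply_moves, never from a script. Its argument "rows" is a list of rows, each a list of 2 entries, a list of its own where there are three numbers: the shift along the world's x, y, z in cm, then the turn about the world's z in rad. A call has 1 to 5 rows; each row shifts and turns the commanded pose from where the row before left it; what a row does not reach is not made up. A row lasts 1/8 s, in which the tool goes at most 62.5 mm and 10.7 degrees, less where a joint would pass 70% of its speed; a pose out of reach is approached as far as the arm can. A call with a gripper value outside its range is refused whole. "claw" is the opening, from 0 (shut) to 1 (fully open), set as the call begins (left out, the last holds). The fingers move at their own pace and stop on an object; "force" is the grip in N (left out, the last holds). Time passes only in rows, so rows that do not move let the fingers close. It gives the time, the measured TCP pose, the force and the opening at its end, in the units of the state.
- get_obs(): the state, without advancing time (a new reading comes with each control period).
- read_camera(name): name is "scene" or "top" or "wrist"; returns a dict with "img" (480x640x3 uint8, red, green, blue), "fx", "fy", "cx", "cy" (pixels), "R" (3x3) and "t" (3): a world point X has camera coordinates R X + t. Camera axes: x right, y down, z forward; pixel columns grow to the right and rows downward; lengths in m; the calibration is good to about 2 mm. A picture is of the moment at which its call begins. There is no depth.
- close_job(): hands the job in, once; it reports no verdict.
The state is a dict: "time_s": time; "joint_positions": joint angles; "qvel": joint speeds; "joint_efforts": joint torques, N m; "eef_pos": TCP position; "eef_rot": TCP orientation; "ft_force": force on the tool from outside, world axes, zero at the start; "wrist_torque": the same for the moment, N m; "gripper_width": finger opening in m.
Only numpy, scipy, OpenCV 4.12 (cv2) and the standard library are available. Lean on these libraries where they do the work, as an engineer would, in place of code of your own. Each camera call takes 0.05 s, during which the arm holds its last target.

## Working session

There is one attempt and no reset: what is moved stays moved. The work goes in short steps, Python scripts to look and compute and a tool call to move; the robot and the scene stay as the last step left them, time stands still between calls to the robot, and variables do not carry over. Pictures are saved under pics/ and viewed, and the job is handed in when it is done.

Besides the shell and the picture viewer there is one more tool, called after ">>>" by a JSON object that holds its "api" and its "payload", one argument or row to a line. apply_moves: Moves the arm, as the interface text tells. Its arguments: {"type":"object","properties":{"rows":{"type":"array","items":{"type":"array"}},"claw":{"type":"number"},"force":{"type":"number"}},"required":["rows"]}

```bash
ls; mkdir -p pics
python3 - <<'E'
from rig import *
import cv2
print(get_obs()); print(tcp_to_grasp if not callable(tcp_to_grasp) else tcp_to_grasp())
for n in ["scene","top","wrist"]:
    c=read_camera(n); cv2.imwrite(f"pics/{n}0.png",c["img"][:,:,::-1]); print(n,c["fx"],c["fy"],c["cx"],c["cy"],c["R"],c["t"])
E
```

```text
pics
{'time_s': 0.0, 'joint_positions': array([ 1.23928066,  0.70710817, -0.02759602,  1.48495032,  0.02197554,
        0.95089833, -0.0755066 ]), 'qvel': array([-1.05479009e-05,  1.41192015e-03,  2.09250256e-04,  1.39218446e-04,
       -2.20685093e-03,  4.71313716e-04, -6.94818268e-04]), 'joint_efforts': array([ 2.82945526e-03, -8.83211160e+01,  1.23531628e+00, -2.36171883e+01,
        1.68347434e-02,  6.68982830e-03, -2.58865748e-05]), 'eef_pos': array([ 0.16424763, -0.55078886,  0.23083614]), 'eef_rot': array([ 8.01791509e-01, -5.97603627e-01, -4.33807588e-04, -3.06643917e-04]), 'ft_force': array([-0.35717873,  0.23972424,  0.487164  ]), 'wrist_torque': array([-0.03877605, -0.01461539,  0.03072987]), 'gripper_width': 0.08530445366058602}
0.0187
scene 436.2468030137254 436.2468030137254 319.43271115226804 240.28119700013394 [[-0.39601161  0.91805345  0.01877949]
 [ 0.65017042  0.29478218 -0.70027273]
 [-0.64842365 -0.26510627 -0.71362836]] [ 0.16756104 -0.16716384  1.51033626]
top 492.2898021961691 492.2898021961691 319.3123642003727 227.3514304479458 [[-0.08870279 -0.99605349  0.00304334]
 [-0.97079169  0.0857685  -0.22406976]
 [ 0.22292444 -0.02283006 -0.97456836]] [0.03712384 0.49282525 1.4311161 ]
wrist 357.3524715807497 357.3524715807497 321.81571966175284 242.10375997700126 [[ 2.86745948e-01 -9.58006581e-01 -3.89290358e-04]
 [-9.24059594e-01 -2.76692268e-01  2.63733303e-01]
 [-2.52765953e-01 -7.52647285e-02 -9.64595560e-01]] [-0.57539543 -0.03564796  0.37814632]
```

View pics/scene0.png

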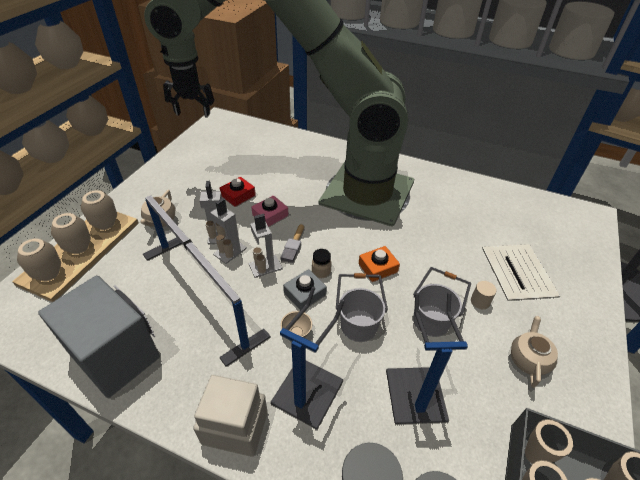

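View pics/top0.png

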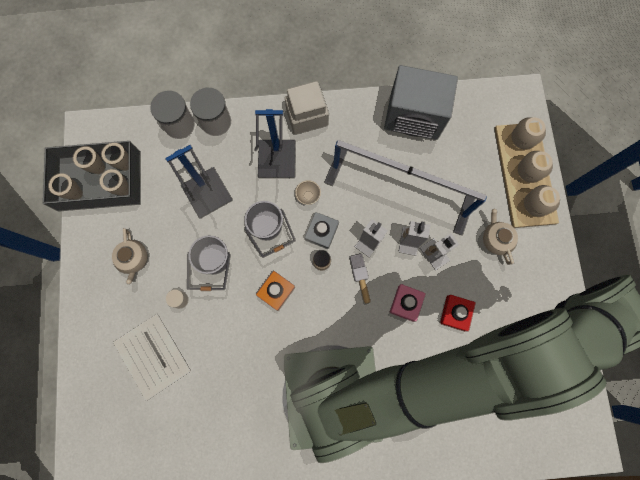

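View pics/wrist0.png

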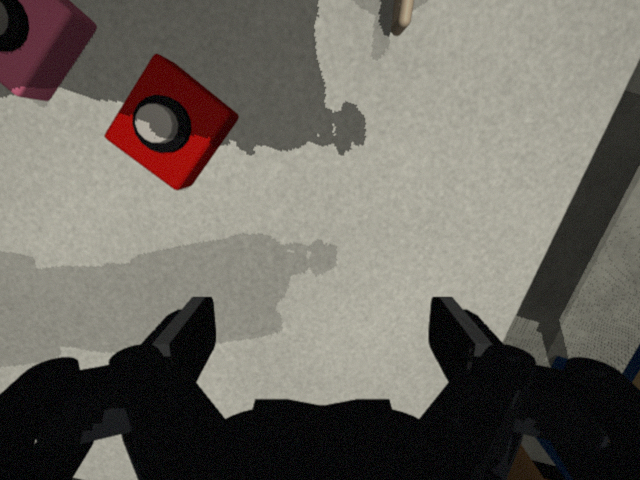

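Grey box at top (321,229) / scene (304,283) fits the start button; orange (275,290), pink (408,302) and red (459,313) in top are look-alikes. I'll confirm it in enlarged crops.

Run:
```python
import cv2
t=cv2.imread("pics/top0.png"); s=cv2.imread("pics/scene0.png")
def crop(im,x0,y0,x1,y1,k,n): cv2.imwrite(n,cv2.resize(im[y0:y1,x0:x1],None,fx=k,fy=k,interpolation=cv2.INTER_CUBIC))
crop(t,300,130,500,280,4,"pics/t_car.png"); crop(t,150,90,350,240+60,2.8,"pics/t_pail.png")
crop(s,130,160,290,280,5,"pics/s_car.png"); crop(s,260,230,480,395,3.6,"pics/s_pail.png")
```

```text
(no output)
```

View pics/t_car.png

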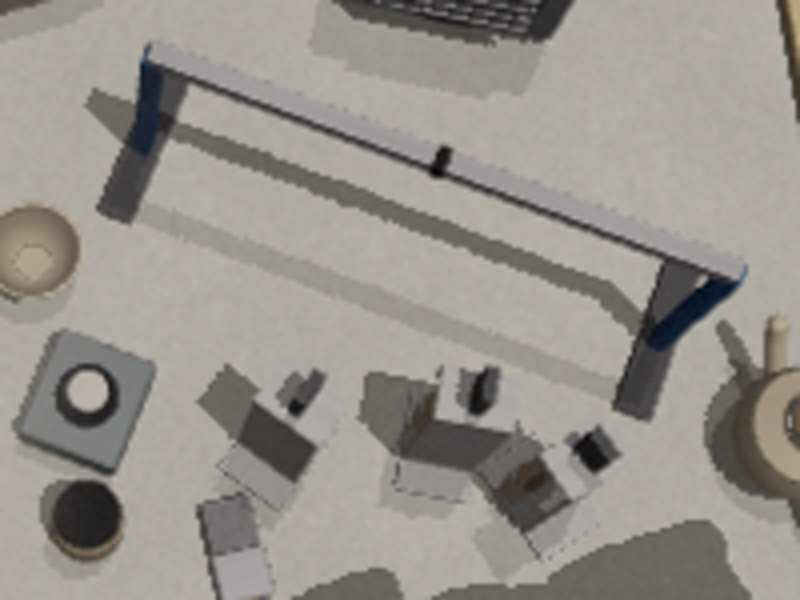

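View pics/t_pail.png

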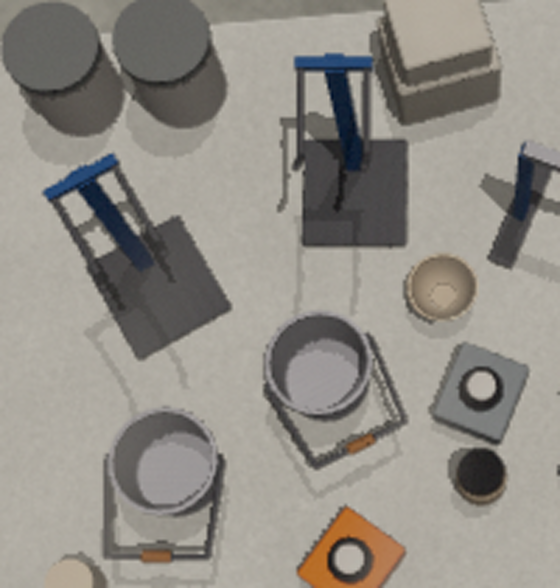

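View pics/s_car.png

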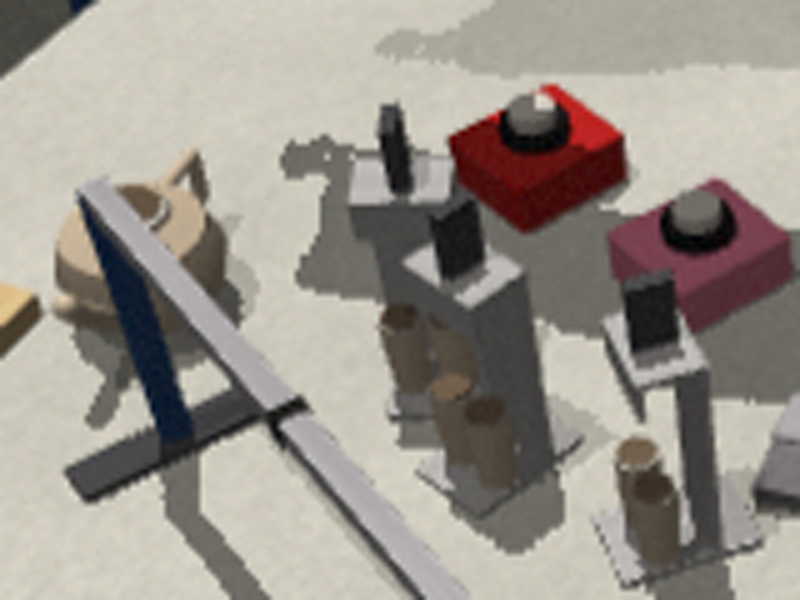

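View pics/s_pail.png

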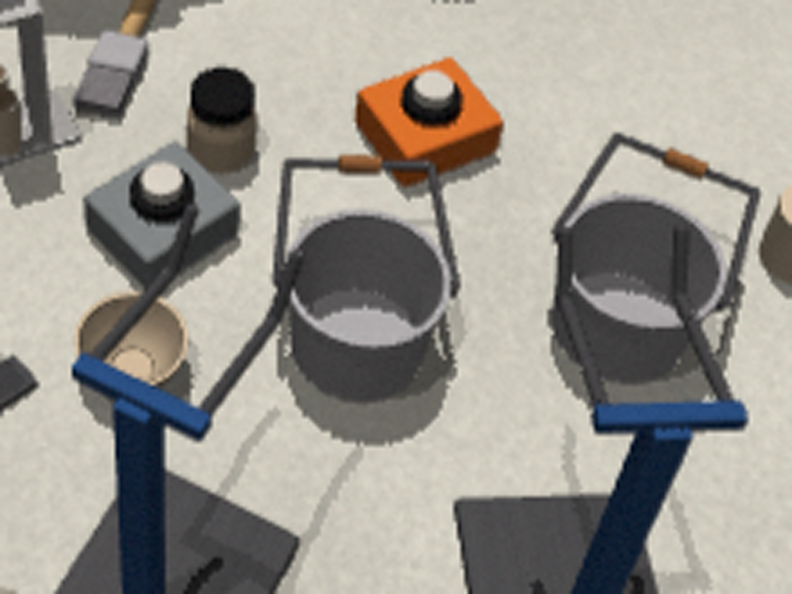

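Three carriers are present: tabs in top near (376,227), (421,227), (449,242). The real start button is the grey box at top (321,229), whose description (grey box, white button) only it fits. Next I'll fit the models to both images.

```bash
cat > h.py <<'E'
import numpy as np, cv2
from rig import *
def P(c,X):
    X=np.atleast_2d(X); q=X@np.array(c["R"]).T+c["t"]; return np.c_[c["fx"]*q[:,0]/q[:,2]+c["cx"],c["fy"]*q[:,1]/q[:,2]+c["cy"]]
def atz(c,u,v,z):
    R=np.array(c["R"]);C=-R.T@c["t"]; d=R.T@np.array([(u-c["cx"])/c["fx"],(v-c["cy"])/c["fy"],1]); return C+d*(z-C[2])/d[2]
def tri(L):
    A=[];b=[]
    for c,u,v in L:
        R=np.array(c["R"]);t=np.array(c["t"]);x=(u-c["cx"])/c["fx"];y=(v-c["cy"])/c["fy"]
        A+= [R[0]-x*R[2],R[1]-y*R[2]]; b+=[x*t[2]-t[0],y*t[2]-t[1]]
    s=np.linalg.lstsq(np.array(A),np.array(b),rcond=None); return s[0]
E
python3 - <<'E'
from h import *
T=read_camera("top");S=read_camera("scene")
for c in (T,S): print(-np.array(c["R"]).T@c["t"])
np.set_printoptions(precision=4,suppress=True)
tc=lambda u,v:(T,300+u/4,130+v/4); tp=lambda u,v:(T,150+u/2.8,90+v/2.8)
sc=lambda u,v:(S,130+u/5,160+v/5); sp=lambda u,v:(S,260+u/3.6,230+v/3.6)
def z(n,a,zz,s=None):
    print(n,"top@z",atz(*a,zz), "scene@z" if s else "", atz(*s,zz) if s else "", tri([a,s]) if s else "")
z("ring",tc(441,158),.2,sc(290,412))
z("railL",tc(150,45),.2); z("railR",tc(742,268),.2,sc(92,188))
z("tab1",tc(312,385),.2,sc(648,283)); z("tab2",tc(486,375),.2,sc(455,208)); z("tab3",tc(600,443),.2,sc(390,110))
z("btn",tc(88,390),.064,sp(162,183))
z("pailL rim",tp(320,364),.085,sp(370,272)); z("pailR rim",tp(163,461),.085,sp(643,258))
z("gripL",tp(360,442),.08,sp(361,164)); z("gripR",tp(156,556),.08,sp(685,162))
z("hookbarmid_a",tp(333,62),.27,sp(670,415)); z("hookbarmid_b",tp(82,178),.27,sp(142,397))
z("tips",tp(298,163),.28);z("tips",tp(338,205),.28);z("tips",tp(118,305),.28);z("tips",tp(172,278),.28)
E
```

```text
[0.16269289 0.02738092 1.50503472]
[1.15437885 0.29584654 0.95761179]
ring top@z [ 0.6042 -0.2713  0.2   ] scene@z [ 0.603  -0.2705  0.2   ] [ 0.6036 -0.2706  0.2008]
railL top@z [ 0.7061 -0.0768  0.2   ]   
railR top@z [ 0.5065 -0.4681  0.2   ] scene@z [ 0.5079 -0.4634  0.2   ] [ 0.5061 -0.4674  0.1978]
tab1 top@z [ 0.4502 -0.1626  0.2   ] scene@z [ 0.4513 -0.1588  0.2   ] [ 0.45   -0.1614  0.1983]
tab2 top@z [ 0.4467 -0.2816  0.2   ] scene@z [ 0.4419 -0.2799  0.2   ] [ 0.4452 -0.2792  0.2033]
tab3 top@z [ 0.393  -0.3521  0.2   ] scene@z [ 0.3855 -0.3576  0.2   ] [ 0.3923 -0.3509  0.2067]
btn top@z [ 0.4912 -0.0144  0.064 ] scene@z [ 0.4952 -0.0115  0.064 ] [ 0.492  -0.0138  0.0594]
pailL rim top@z [0.5242 0.1549 0.085 ] scene@z [0.5233 0.1572 0.085 ] [0.5238 0.156  0.0852]
pailR rim top@z [0.4346 0.3246 0.085 ] scene@z [0.4352 0.3252 0.085 ] [0.4347 0.325  0.0843]
gripL top@z [0.4376 0.1189 0.08  ] scene@z [0.4316 0.1185 0.08  ] [0.4363 0.1191 0.0856]
gripR top@z [0.337  0.3366 0.08  ] scene@z [0.3322 0.3346 0.08  ] [0.3364 0.335  0.0847]
hookbarmid_a top@z [0.7775 0.1064 0.27  ] scene@z [0.6784 0.3527 0.27  ] [0.7427 0.2301 0.3472]
hookbarmid_b top@z [0.6789 0.3521 0.27  ] scene@z [0.7762 0.1076 0.27  ] [0.731  0.2322 0.3042]
tips top@z [0.6719 0.1456 0.28  ]   
tips top@z [0.6267 0.1107 0.28  ]   
tips top@z [0.547  0.3195 0.28  ]   
tips top@z [0.5686 0.2689 0.28  ]
```

Run:
```python
from h import *
np.set_printoptions(precision=4,suppress=True)
W=read_camera("wrist");o=get_obs()
from scipy.spatial.transform import Rotation as Ro
C=-np.array(W["R"]).T@W["t"]; r=Ro.from_quat(o["eef_rot"])
print(C, r.as_matrix(), "cam in tool",r.inv().apply(C-o["eef_pos"]), "cam axis in tool", r.inv().apply(np.array(W["R"])[2]))
```

```text
[ 0.2276 -0.5327  0.3741] [[ 0.2857 -0.9583 -0.0001]
 [-0.9583 -0.2857  0.0004]
 [-0.0004  0.     -1.    ]] cam in tool [ 0.0006 -0.0659 -0.143 ] cam axis in tool [0.0007 0.2637 0.9646]
```

>>> {"api": "apply_moves", "payload": {
  "rows": [
    [[0,0,5],0],
    [[3,4,4],0],
    [[3,4,4],0],
    [[3,5,0],0],
    [[3,5,0],0]
  ]
}}

```text
time_s: 0.92
eef_pos: [0.2836, -0.3713, 0.3596]
eef_rot: [0.802, -0.598, 0.0, -0.0]
ft_force: [1.4, -0.5, -0.6]
gripper_width: 0.0852
```

```bash
cat >> h.py <<'E'
def snap(n,f):
    c=read_camera(n); cv2.imwrite(f"pics/{f}.png",c["img"][:,:,::-1]); return c
E
python3 - <<'E'
from h import *
snap("wrist","w1")
E
```

```text
(no output)
```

View pics/w1.png

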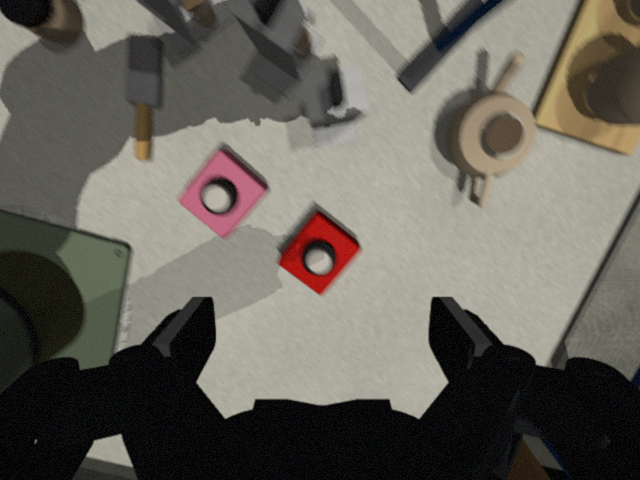

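>>> {"api": "apply_moves", "payload": {
  "rows": [
    [[2,3,2],-0.15],
    [[2,3,2],-0.15],
    [[0,2,2],-0.15],
    [[0,0,0],-0.15],
    [[0,0,0],-0.16]
  ]
}}

```text
time_s: 1.6
eef_pos: [0.3229, -0.2928, 0.4196]
eef_rot: [-0.521, 0.854, -0.0, 0.0]
ft_force: [-0.0, -0.4, -0.6]
gripper_width: 0.0855
```

Run:
```python
from h import *
snap("wrist","w2"); print(get_obs()["joint_positions"])
```

```text
[ 0.56981186  0.30722785  0.14079498  1.55303719 -0.04440837  1.28433802
 -1.337745  ]
```

View pics/w2.png

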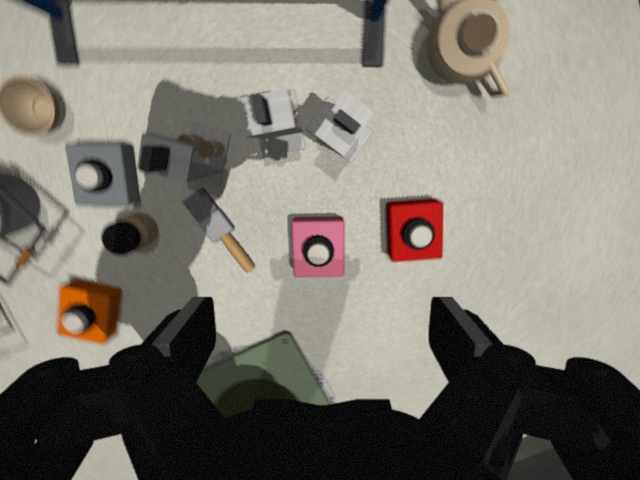

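Run:
```python
import cv2
t=cv2.imread("pics/w2.png")
c=cv2.resize(t[70:190,120:390],None,fx=2.9,fy=2.9,interpolation=cv2.INTER_CUBIC); cv2.imwrite("pics/w2c.png",cv2.convertScaleAbs(c,alpha=1.5,beta=15))
```

```text
(no output)
```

View pics/w2c.png

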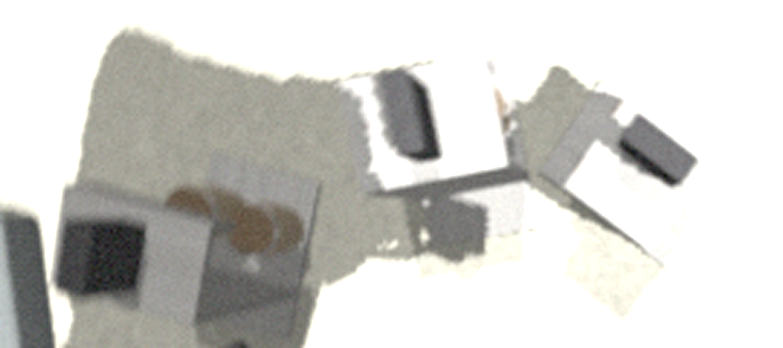

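>>> {"api": "apply_moves", "payload": {
  "rows": [
    [[3,3,0],0],
    [[3,3,-1],0],
    [[3,3,-2],0],
    [[3,3,-2],0],
    [[0.7,1.2,0],0]
  ],
  "claw": 0.4
}}

```text
time_s: 2.28
eef_pos: [0.4507, -0.1591, 0.3681]
eef_rot: [-0.525, 0.851, 0.001, -0.001]
ft_force: [-0.7, -0.5, 1.2]
gripper_width: 0.034
```

Run:
```python
from h import *
snap("wrist","w3")
```

```text
(no output)
```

View pics/w3.png

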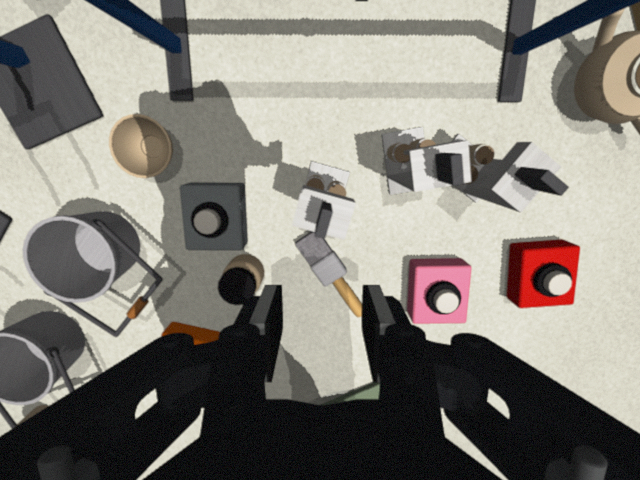

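```bash
cat >> h.py <<'E'
def crop(f,x0,y0,x1,y1,k,o,a=1.0):
    t=cv2.imread(f"pics/{f}.png")[y0:y1,x0:x1]; t=cv2.resize(t,None,fx=k,fy=k,interpolation=cv2.INTER_CUBIC); cv2.imwrite(f"pics/{o}.png",cv2.convertScaleAbs(t,alpha=a))
E
python3 -c "
from h import *
crop('w3',280,145,380,245,6,'w3a',1.2); crop('w3',370,120,570,230,4,'w3b',1.2)"
```

```text
(no output)
```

View pics/w3a.png

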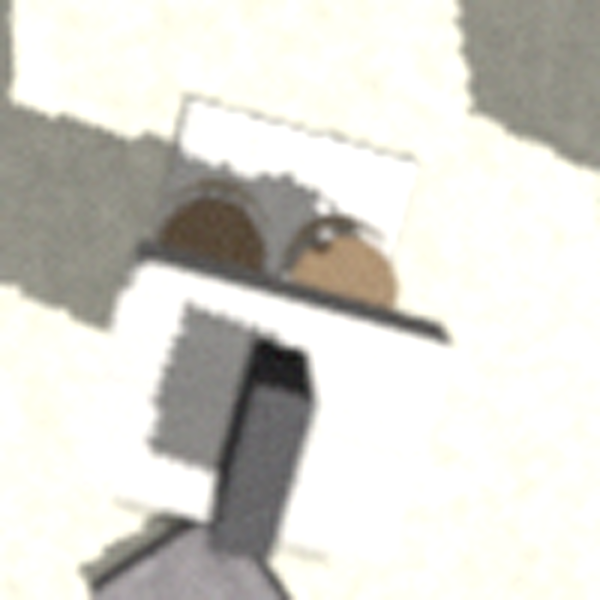

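View pics/w3b.png

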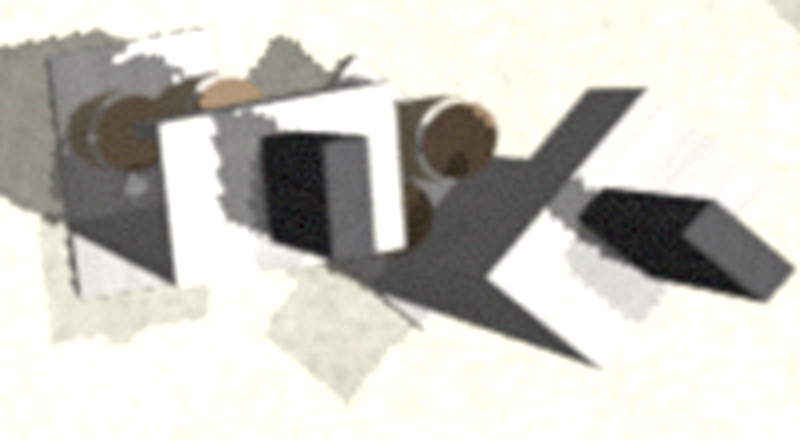

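```bash
cat > m1.py <<'E'
from h import *
np.set_printoptions(precision=4,suppress=True)
W=read_camera("wrist")
np.save("w3cam.npy",W,allow_pickle=True)
a=lambda u,v:(W,280+u/6,145+v/6); b=lambda u,v:(W,370+u/4,120+v/4)
def box(n,f,pts):
    q=np.array([atz(*f(*p),.2)[:2] for p in pts]); print(n,q.mean(0),"edges mm",[round(1000*np.linalg.norm(q[i]-q[i-1])) for i in range(4)], "xdir",[round(np.degrees(np.arctan2(*(d)[::-1])),1) for d in (q[0]-q[3],q[1]-q[2])])
box("c1",a,[(255,388),(315,400),(272,557),(212,548)])
box("c2",b,[(328,138),(368,136),(375,256),(332,260)])
box("c3",b,[(685,238),(715,200),(795,268),(765,300)])
def edge(n,f,p,q,z):
    A=atz(*f(*p),z);B=atz(*f(*q),z);d=(A-B); print(n,"len",np.linalg.norm(d),"yaw",np.degrees(np.arctan2(d[1],d[0]))-90,(A+B)/2)
edge("c1 front",a,(135,255),(450,340),.152); edge("c2 front",b,(158,122),(393,84),.155); edge("c2 back",b,(178,282),(405,250),.155)
edge("c3 back?",b,(490,278),(640,92),.155)
edge("c1footfront",a,(185,95),(415,158),.0)
E
python3 m1.py
```

```text
c1 [ 0.4478 -0.1602] edges mm [25, 9, 25, 9] xdir [np.float64(-41.5), np.float64(-41.3)]
c2 [ 0.4392 -0.2841] edges mm [26, 8, 26, 9] xdir [np.float64(-19.2), np.float64(-17.3)]
c3 [ 0.3907 -0.3554] edges mm [24, 10, 25, 9] xdir [np.float64(29.1), np.float64(27.2)]
c1 front len 0.05485594093424851 yaw -41.69163642177206 [ 0.4631 -0.1738  0.152 ]
c2 front len 0.05658064417856647 yaw -17.610342293775446 [ 0.4582 -0.2895  0.155 ]
c2 back len 0.05621360701035254 yaw -18.524213685682994 [ 0.42   -0.2786  0.155 ]
c3 back? len 0.05400864839932179 yaw 29.066663738379702 [ 0.4082 -0.3454  0.155 ]
c1footfront len 0.05578446840819005 yaw -41.60291225567633 [ 0.4783 -0.1864  0.    ]
```

>>> {"api": "apply_moves", "payload": {
  "rows": [
    [[-0.3,-0.1,-3],-0.13],
    [[0,0,-5],-0.13],
    [[0,0,-5],0],
    [[0,0,-4],0],
    [[0,0,-1.5],0]
  ],
  "claw": 0.4
}}

```text
time_s: 3.0
eef_pos: [0.4458, -0.1632, 0.1832]
eef_rot: [-0.408, 0.913, 0.0, -0.001]
ft_force: [0.6, 0.0, 1.3]
gripper_width: 0.0343
```

```bash
python3 -c "
from h import *
snap('wrist','w4')"
```

```text
(no output)
```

View pics/w4.png

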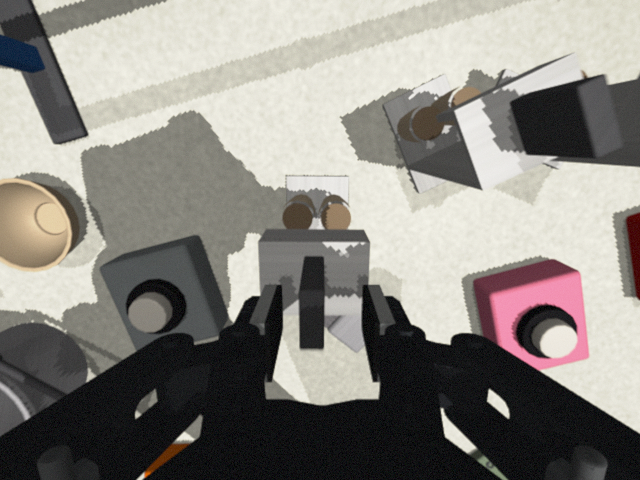

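>>> {"api": "apply_moves", "payload": {
  "rows": [
    [[0,0,-1.5],0],
    [[0,0,0],0],
    [[0,0,0],0]
  ]
}}

```text
time_s: 3.42
eef_pos: [0.447, -0.1625, 0.1703]
eef_rot: [-0.408, 0.913, -0.0, 0.0]
ft_force: [0.9, -0.1, -1.2]
gripper_width: 0.034
```

>>> {"api": "apply_moves", "payload": {
  "rows": [
    [[0,0,0],0],
    [[0,0,0],0],
    [[0,0,0],0]
  ],
  "claw": 0,
  "force": 60
}}

```text
time_s: 3.8
eef_pos: [0.4472, -0.1618, 0.1698]
eef_rot: [-0.408, 0.913, -0.0, 0.0]
ft_force: [0.3, 1.5, 7.4]
gripper_width: 0.009
```

>>> {"api": "apply_moves", "payload": {
  "rows": [
    [[0,0,4.5],0],
    [[1,0.5,5],0.09],
    [[5,1.5,0],0.09],
    [[5,2,0],0.08],
    [[5,1.5,0],0]
  ]
}}

```text
time_s: 4.42
eef_pos: [0.6081, -0.1061, 0.2644]
eef_rot: [-0.524, 0.852, 0.0, -0.0]
ft_force: [0.5, -0.1, -2.3]
gripper_width: 0.0092
```

```bash
python3 -c "
from h import *
snap('wrist','w5');snap('top','t5');snap('scene','s5')
crop('t5',300,110,500,260,4,'t5c');crop('s5',130,160,330,310,4,'s5c')"
```

```text
(no output)
```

View pics/w5.png

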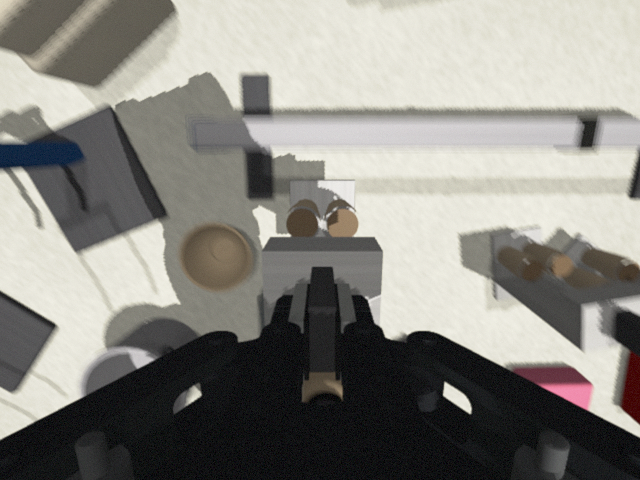

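View pics/s5c.png

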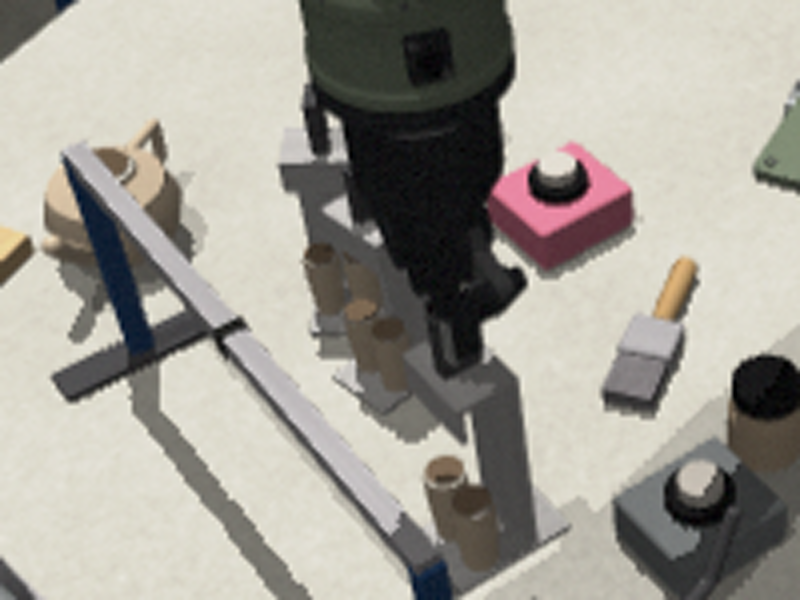

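Run:
```python
from h import *
crop('w5',180,90,640,170,1.7,'w5c')
np.set_printoptions(precision=4,suppress=True)
W=read_camera("wrist"); print(get_obs()["eef_pos"])
for n,u,v in [("ring",588,132),("L top",200,117),("L bot",200,150),("R top",630,114),("R bot",630,147)]: print(n,atz(W,u,v,.2))
# own carrier: front plate edge
for n,u,v in [("lipL",267,238),("lipR",376,238)]: print(n,atz(W,u,v,.2645+.0077-.022))
```

```text
[ 0.6067 -0.1067  0.2635]
ring [ 0.6064 -0.2707  0.2   ]
L top [ 0.7095 -0.0838  0.2   ]
L bot [ 0.6946 -0.0746  0.2   ]
R top [ 0.6053 -0.2937  0.2   ]
R bot [ 0.588  -0.2894  0.2   ]
lipL [ 0.6415 -0.0962  0.2502]
lipR [ 0.6194 -0.1401  0.2502]
```

View pics/w5c.png

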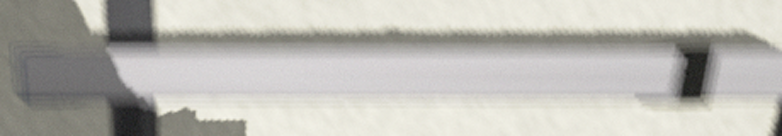

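Run:
```python
from h import *
np.set_printoptions(precision=4,suppress=True)
W=snap('wrist','w6'); print(get_obs()["eef_pos"])
crop('w6',240,80,640,380,2,'w6c')
```

```text
[ 0.6062 -0.1072  0.264 ]
```

View pics/w6c.png

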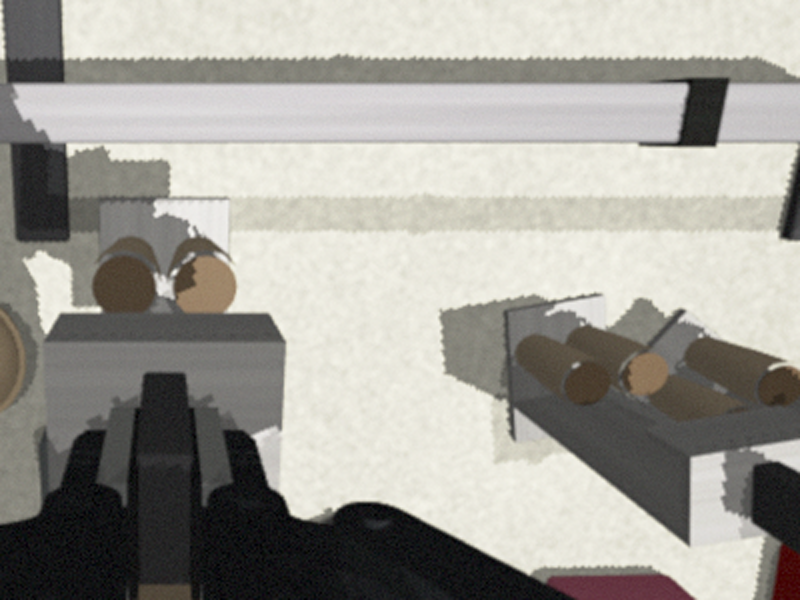

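```bash
cat >> h.py <<'E'
RO=np.array([.605,-.271]); PS=np.radians(-27)
XR=np.array([np.cos(PS),np.sin(PS)]);YR=np.array([-XR[1],XR[0]])
def rf(p): d=np.array(p)[:2]-RO; return np.array([d@XR,d@YR])
def fr(x,y): return RO+x*XR+y*YR
E
python3 - <<'E'
from h import *
np.set_printoptions(precision=4,suppress=True)
W=read_camera("wrist");p=get_obs()["eef_pos"]; print(p,rf(p))
for n,u,v,z in [("ring",591,136,.2),("railfar",320,121.5,.2),("railnear",320,150.5,.2),("railfar",550,121.5,.2),("railnear",550,150.5,.2),("pL",263,251,p[2]-.0143),("pR",382,251,p[2]-.0143),("lipL",270,237,p[2]+.0077-.0515),("tabtopfront",322,267,p[2]+.0302)]: 
    q=atz(W,u,v,z); print(n,q,rf(q))
E
```

```text
[ 0.6061 -0.1075  0.2643] [-0.0733  0.1462]
ring [ 0.6013 -0.2738  0.2   ] [-0.002  -0.0042]
railfar [ 0.6763 -0.1429  0.2   ] [0.0054 0.1465]
railnear [ 0.6625 -0.1359  0.2   ] [-0.0101  0.1465]
railfar [ 0.6191 -0.2558  0.2   ] [0.0056 0.0199]
railnear [ 0.6041 -0.2511  0.2   ] [-0.0098  0.0173]
pL [ 0.6353 -0.0929  0.25  ] [-0.0539  0.1724]
pR [ 0.6106 -0.1415  0.25  ] [-0.0538  0.1179]
lipL [ 0.6348 -0.0916  0.2205] [-0.0549  0.1733]
tabtopfront [ 0.63   -0.1205  0.2945] [-0.046   0.1455]
```

>>> {"api": "apply_moves", "payload": {
  "rows": [
    [[2,-0.7,0.8],0],
    [[2,-0.7,0],0],
    [[2.7,-0.9,0],0],
    [[0,0,0],0]
  ]
}}

```text
time_s: 5.22
eef_pos: [0.6739, -0.1311, 0.2717]
eef_rot: [-0.522, 0.853, 0.0, -0.0]
ft_force: [-1.6, 0.1, -3.2]
gripper_width: 0.0089
```

Run:
```python
from h import *
np.set_printoptions(precision=4,suppress=True)
snap('wrist','w7');snap('scene','s7');p=get_obs()["eef_pos"]; print(p,rf(p))
crop('w7',200,80,500,300,2.5,'w7c');crop('s7',170,200,330,320,4,'s7c')
```

```text
[ 0.6732 -0.1303  0.2724] [-0.0031  0.1563]
```

View pics/w7c.png

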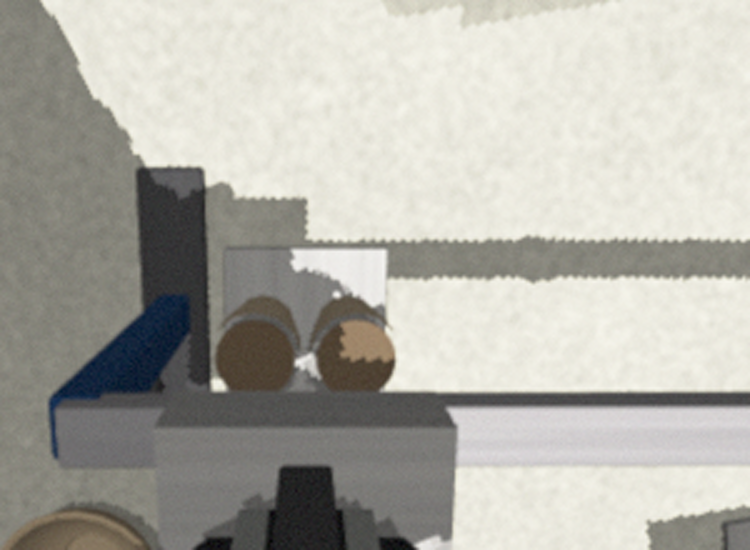

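View pics/s7c.png

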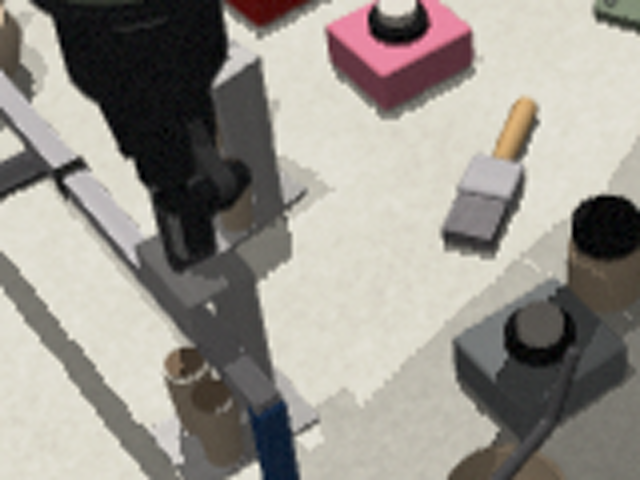

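>>> {"api": "apply_moves", "payload": {
  "rows": [
    [[0,0,-1.5],0],
    [[0,0,-1.5],0],
    [[0,0,-1.5],0],
    [[0,0,-0.5],0],
    [[0,0,0],0]
  ]
}}

```text
time_s: 5.95
eef_pos: [0.6736, -0.1299, 0.2229]
eef_rot: [-0.523, 0.852, -0.0, 0.0]
ft_force: [-0.0, -0.4, -3.2]
gripper_width: 0.0089
```

Run:
```python
from h import *
np.set_printoptions(precision=4,suppress=True)
snap('scene','s8');o=get_obs();p=o["eef_pos"]; print(p,rf(p),o["ft_force"])
crop('s8',170,200,330,320,4,'s8c')
```

```text
[ 0.6738 -0.13    0.2231] [-0.0027  0.1569] [-0.1682 -0.0302 -3.4574]
```

View pics/s8c.png

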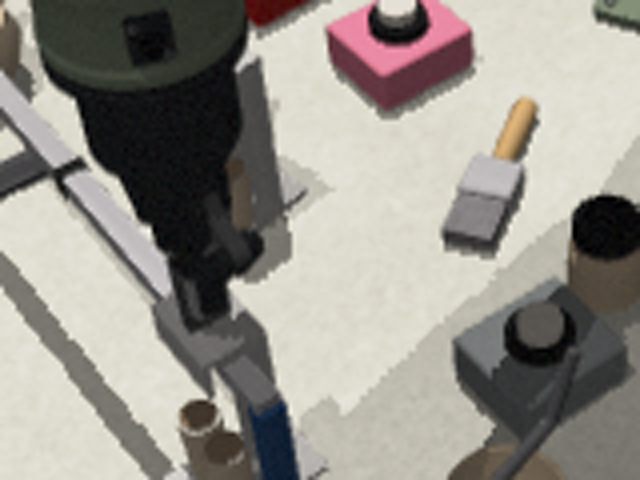

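>>> {"api": "apply_moves", "payload": {
  "rows": [
    [[0,0,-0.4],0],
    [[0,0,0],0],
    [[0,0,0],0]
  ]
}}

```text
time_s: 6.38
eef_pos: [0.6744, -0.13, 0.2198]
eef_rot: [-0.523, 0.852, -0.001, 0.001]
ft_force: [-1.4, -0.4, 9.5]
gripper_width: 0.0089
```

>>> {"api": "apply_moves", "payload": {
  "rows": [
    [[0,0,0],0],
    [[0,0,0],0],
    [[0,0,5],0],
    [[0,0,5],0],
    [[-5,0,2],0]
  ],
  "claw": 0.4
}}

```text
time_s: 7.0
eef_pos: [0.6274, -0.13, 0.3411]
eef_rot: [-0.523, 0.852, -0.003, 0.003]
ft_force: [0.5, -0.4, -0.9]
gripper_width: 0.0338
```

Run:
```python
from h import *
np.set_printoptions(precision=4,suppress=True)
snap('scene','s9');o=get_obs();p=o["eef_pos"]; print(p,rf(p),o["ft_force"])
crop('s9',130,180,330,330,4,'s9c')
```

```text
[ 0.6169 -0.1304  0.3407] [-0.0532  0.1307] [-10.2137  -0.0513   2.3598]
```

View pics/s9c.png

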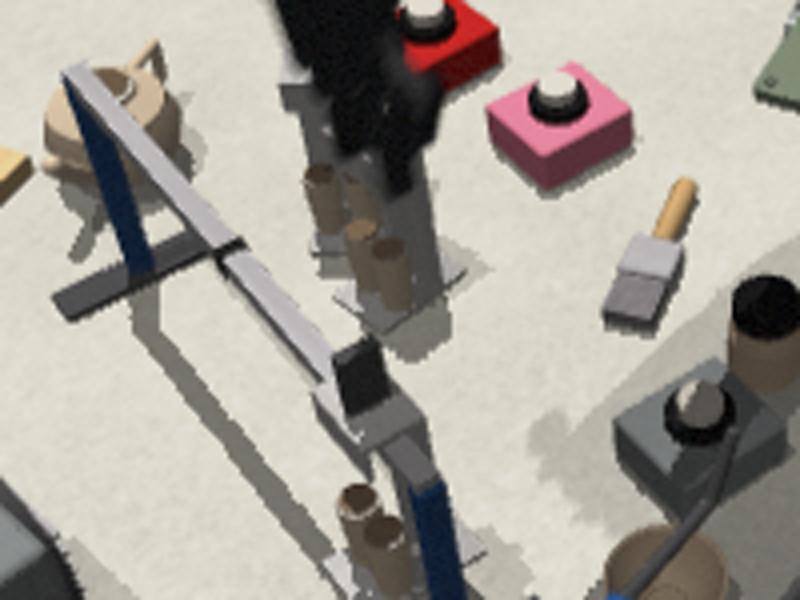

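>>> {"api": "apply_moves", "payload": {
  "rows": [
    [[-4.6,-3.8,0],0],
    [[-4.6,-3.8,0],0.05],
    [[-4.6,-3.8,0],0.05],
    [[-4.6,-3.8,-1],0.055],
    [[0,0,-5],0]
  ]
}}

```text
time_s: 7.68
eef_pos: [0.4376, -0.2855, 0.2798]
eef_rot: [-0.585, 0.811, -0.003, 0.0]
ft_force: [2.3, 0.5, -1.3]
gripper_width: 0.0344
```

Run:
```python
from h import *
snap('wrist','w10');read_camera('wrist');o=get_obs();p=o["eef_pos"]; print(p,o["eef_rot"],o["ft_force"])
```

```text
[ 0.43815575 -0.2814439   0.27553749] [-0.58691815  0.80964131  0.00264954 -0.00100717] [-0.27317222  1.45774752  0.95193452]
```

View pics/w10.png

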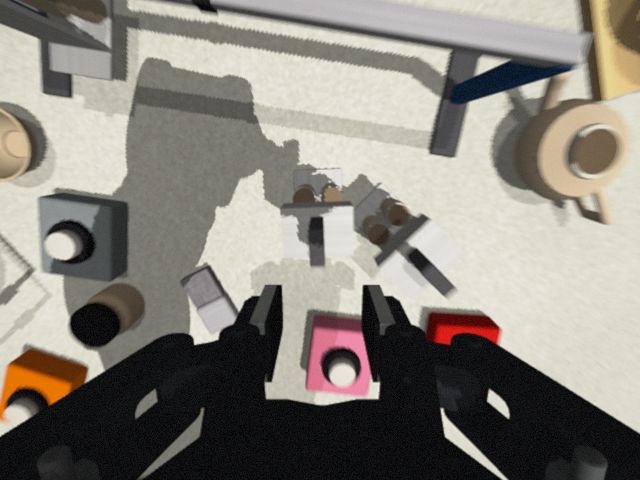

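>>> {"api": "apply_moves", "payload": {
  "rows": [
    [[0,0,-4],0],
    [[0,0,-4.5],0],
    [[0,0,-0.5],0],
    [[0,0,0],0]
  ]
}}

```text
time_s: 8.28
eef_pos: [0.4407, -0.282, 0.19]
eef_rot: [-0.588, 0.809, -0.001, 0.0]
ft_force: [0.3, 0.3, 1.8]
gripper_width: 0.034
```

Run:
```python
from h import *
snap('wrist','w11');o=get_obs();p=o["eef_pos"]; print(p,o["eef_rot"],o["ft_force"])
```

```text
[ 0.44077913 -0.2821712   0.19026561] [-5.87485870e-01  8.09233679e-01 -9.87667172e-04  4.79695215e-04] [ 0.51247859 -0.61618364  0.24616245]
```

View pics/w11.png

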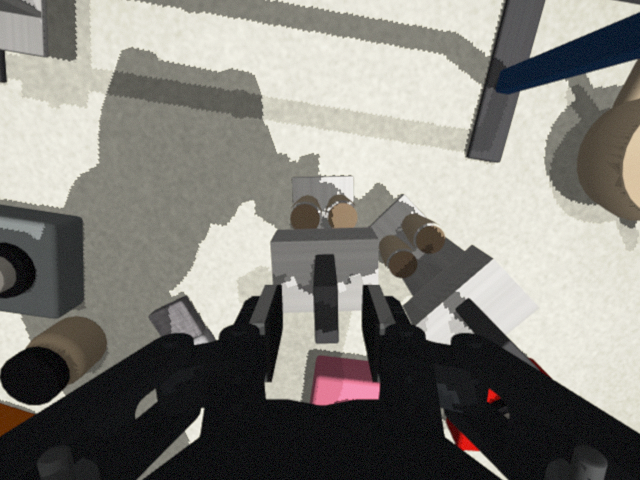

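>>> {"api": "apply_moves", "payload": {
  "rows": [
    [[0,0,-1.5],0],
    [[0,0,-0.5],0],
    [[0,0,0],0]
  ]
}}

```text
time_s: 8.7
eef_pos: [0.4402, -0.282, 0.1691]
eef_rot: [-0.587, 0.809, -0.0, 0.0]
ft_force: [0.6, -1.0, 0.1]
gripper_width: 0.0343
```

>>> {"api": "apply_moves", "payload": {
  "rows": [
    [[0,0,0],0],
    [[0,0,0],0],
    [[0,0,0],0],
    [[0,0,4],0],
    [[0,0,6],0]
  ],
  "claw": 0
}}

```text
time_s: 9.32
eef_pos: [0.4393, -0.2815, 0.2689]
eef_rot: [-0.587, 0.809, 0.001, -0.001]
ft_force: [2.3, 0.5, -3.3]
gripper_width: 0.0094
```

>>> {"api": "apply_moves", "payload": {
  "rows": [
    [[3.5,3.2,0.3],-0.05],
    [[3.5,3.2,0],-0.055],
    [[3.5,3.2,0],-0.05],
    [[3.5,3.1,0],0],
    [[0,0,0],0]
  ]
}}

```text
time_s: 9.95
eef_pos: [0.5815, -0.1516, 0.2707]
eef_rot: [-0.525, 0.851, 0.001, 0.0]
ft_force: [-1.2, -0.8, -3.8]
gripper_width: 0.0092
```

Run:
```python
from h import *
snap('wrist','w12');o=get_obs();p=o["eef_pos"]; print(p,rf(p),o["eef_rot"],o["ft_force"])
```

```text
[ 0.58029082 -0.15363027  0.27091238] [-0.07530078  0.09335946] [-5.23862645e-01  8.51802629e-01  4.13353579e-04 -1.99857800e-04] [ 0.70788236 -0.1046291  -3.54828207]
```

View pics/w12.png

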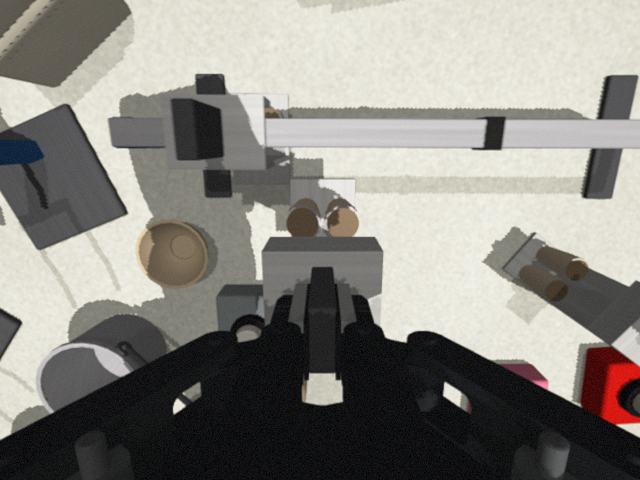

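>>> {"api": "apply_moves", "payload": {
  "rows": [
    [[1.5,-1.2,0.5],0],
    [[2,-1.2,0],0],
    [[2.7,-1.4,0],0],
    [[0,0,0],0]
  ]
}}

```text
time_s: 10.5
eef_pos: [0.6419, -0.1946, 0.2755]
eef_rot: [-0.522, 0.853, 0.0, -0.001]
ft_force: [-1.0, 0.7, -3.5]
gripper_width: 0.009
```

Run:
```python
from h import *
snap('wrist','w13');snap('scene','s13');o=get_obs();p=o["eef_pos"]; print(p,rf(p),o["eef_rot"],o["ft_force"])
crop('w13',150,80,450,300,2.6,'w13c');crop('s13',130,180,330,330,4,'s13c')
```

```text
[ 0.64117642 -0.19347573  0.27620504] [-0.00296186  0.08549838] [-5.22535294e-01  8.52617577e-01  2.31381061e-04 -2.83515999e-04] [ 0.10982019 -0.12510381 -2.33119168]
```

View pics/w13c.png

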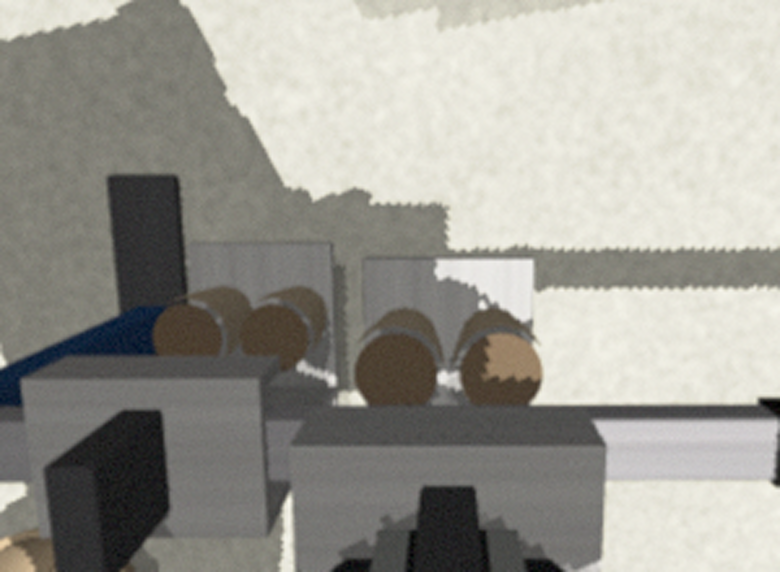

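View pics/s13c.png

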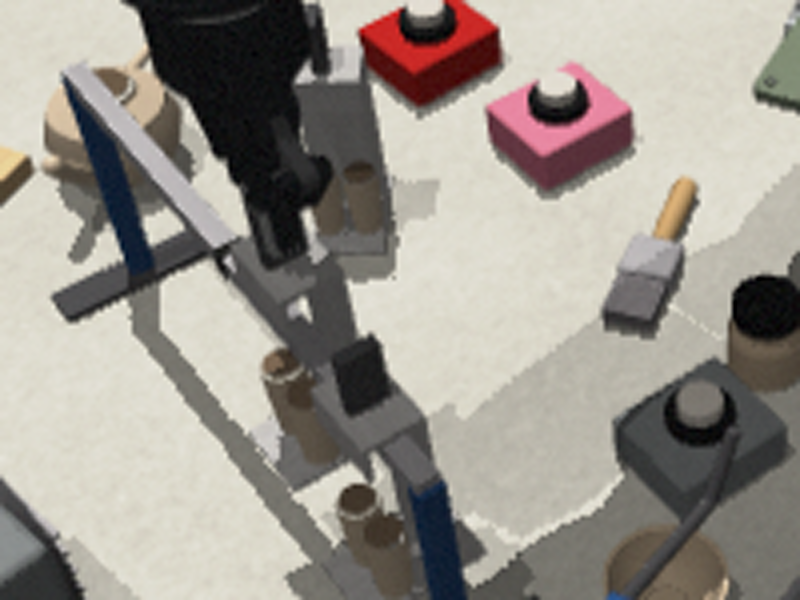

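>>> {"api": "apply_moves", "payload": {
  "rows": [
    [[0,0,-1.5],0],
    [[0,0,-1.5],0],
    [[0,0,-1.5],0],
    [[0,0,-0.9],0],
    [[0,0,-0.2],0]
  ]
}}

```text
time_s: 11.22
eef_pos: [0.6415, -0.1929, 0.2204]
eef_rot: [-0.523, 0.852, 0.0, -0.0]
ft_force: [-0.6, 0.3, -1.9]
gripper_width: 0.0093
```

>>> {"api": "apply_moves", "payload": {
  "rows": [
    [[0,0,-0.1],0],
    [[0.3,0.5,0],0],
    [[0.3,0.6,0],0],
    [[0,0,0],0]
  ]
}}

```text
time_s: 11.72
eef_pos: [0.6482, -0.181, 0.2194]
eef_rot: [-0.523, 0.852, 0.0, 0.0]
ft_force: [-1.0, 0.5, -3.1]
gripper_width: 0.0094
```

>>> {"api": "apply_moves", "payload": {
  "rows": [
    [[0,0,0],0],
    [[0,0,0],0],
    [[0,0,5],0],
    [[0,0,5],0],
    [[-5,0,2],0]
  ],
  "claw": 0.4
}}

```text
time_s: 12.35
eef_pos: [0.6008, -0.1823, 0.342]
eef_rot: [-0.523, 0.852, -0.003, 0.003]
ft_force: [0.1, -0.7, -1.0]
gripper_width: 0.0338
```

Run:
```python
from h import *
snap('scene','s14');snap('wrist','w14');o=get_obs();p=o["eef_pos"]; print(p,rf(p),o["eef_rot"],o["ft_force"])
crop('s14',130,180,330,330,4,'s14c')
```

```text
[ 0.59426612 -0.18280051  0.34201323] [-0.04960569  0.07371324] [-5.22014523e-01  8.52936453e-01 -4.91764203e-04 -5.74084587e-05] [ 0.64338655 -0.79074057  0.90895068]
```

View pics/s14c.png

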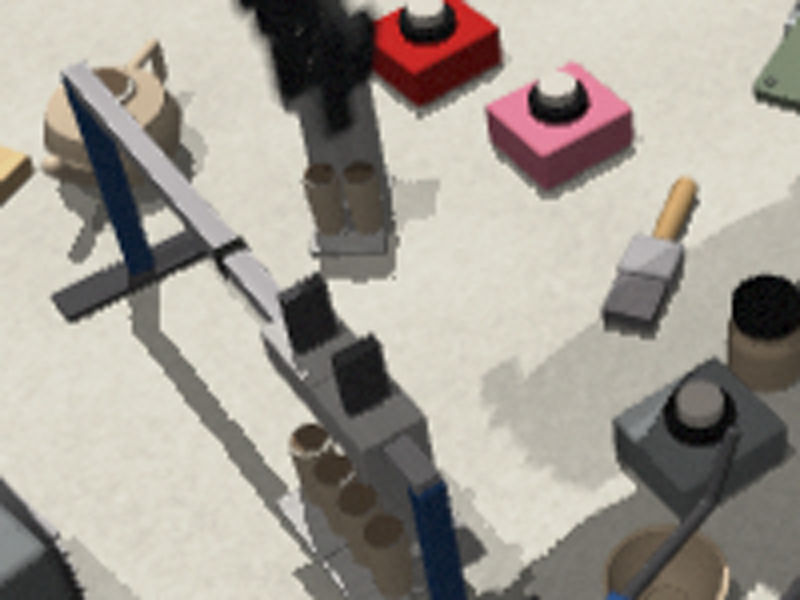

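View pics/w14.png

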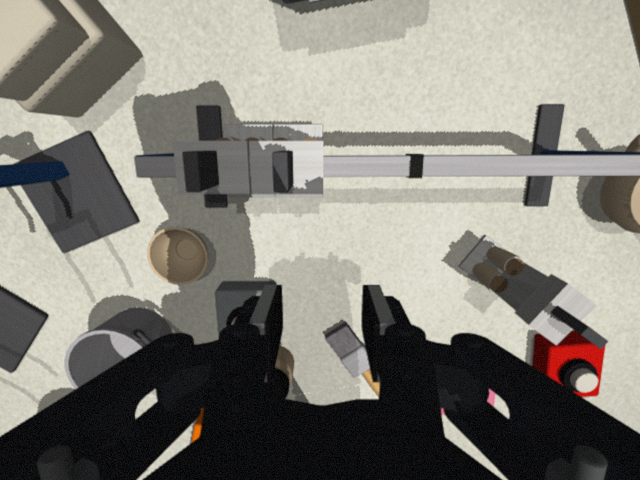

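>>> {"api": "apply_moves", "payload": {
  "rows": [
    [[-4.1,-3.5,0],0.18],
    [[-4.1,-3.5,0],0.18],
    [[-4.1,-3.5,0],0.18],
    [[-4.1,-3.5,0],0.18],
    [[-4.1,-3.4,0],0.18]
  ]
}}

```text
time_s: 13.08
eef_pos: [0.3914, -0.3571, 0.3395]
eef_rot: [0.843, -0.538, 0.0, 0.0]
ft_force: [-0.1, -1.6, -0.7]
gripper_width: 0.0343
```

>>> {"api": "apply_moves", "payload": {
  "rows": [
    [[0,0,-1],0.069],
    [[0,0,-2],0],
    [[0,0,0],0]
  ]
}}

```text
time_s: 13.45
eef_pos: [0.3925, -0.3559, 0.3087]
eef_rot: [0.86, -0.511, -0.001, -0.0]
ft_force: [0.1, 0.6, 0.3]
gripper_width: 0.0343
```

Run:
```python
from h import *
snap('wrist','w15');read_camera('wrist');o=get_obs();p=o["eef_pos"]; print(p,rf(p),o["eef_rot"],o["ft_force"])
```

```text
[ 0.39304945 -0.35601721  0.30995721] [-0.15025232 -0.17197442] [ 8.59724294e-01 -5.10758354e-01  2.01584815e-04  3.95339506e-05] [-0.08117409 -0.10165521 -0.00865715]
```

View pics/w15.png

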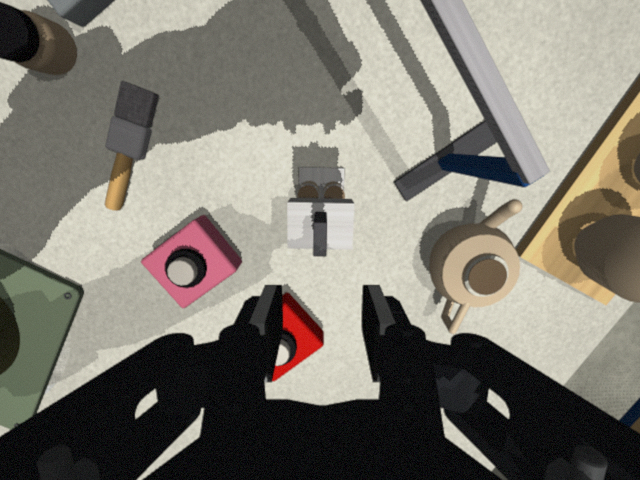

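>>> {"api": "apply_moves", "payload": {
  "rows": [
    [[-0.2,0,-4],0],
    [[0,0,-5],0],
    [[0,0,-4],0],
    [[0,0,-1],0],
    [[0,0,0],0]
  ]
}}

```text
time_s: 14.18
eef_pos: [0.3913, -0.3562, 0.1703]
eef_rot: [0.86, -0.511, 0.0, 0.0]
ft_force: [-0.3, -0.1, 0.6]
gripper_width: 0.034
```

Run:
```python
from h import *
snap('wrist','w16');o=get_obs();p=o["eef_pos"]; print(p,rf(p),o["eef_rot"],o["ft_force"])
```

```text
[ 0.39146167 -0.35633823  0.17078674] [-0.1515213  -0.17298129] [ 8.59743174e-01 -5.10725901e-01  8.39193296e-04  1.55869321e-04] [0.89848164 0.31474255 0.50472962]
```

View pics/w16.png

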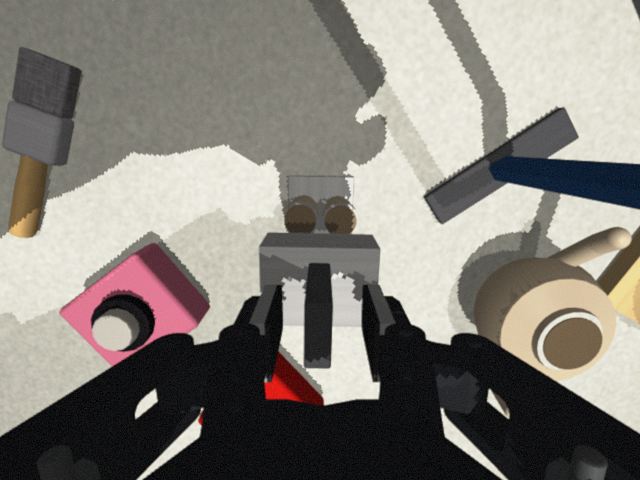

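>>> {"api": "apply_moves", "payload": {
  "rows": [
    [[0,0,0],0],
    [[0,0,0],0],
    [[0,0,0],0],
    [[0,0,5],0],
    [[0,0,5.2],0]
  ],
  "claw": 0
}}

```text
time_s: 14.85
eef_pos: [0.3907, -0.3557, 0.2732]
eef_rot: [0.86, -0.511, -0.0, -0.0]
ft_force: [0.3, -0.3, -2.6]
gripper_width: 0.0093
```

>>> {"api": "apply_moves", "payload": {
  "rows": [
    [[3,3,0],-0.17],
    [[3,3,0],-0.17],
    [[3,3,0],-0.17],
    [[3,3,0],-0.17],
    [[2,2,0],-0.17]
  ]
}}

```text
time_s: 15.48
eef_pos: [0.5321, -0.2141, 0.2719]
eef_rot: [-0.571, 0.821, 0.0, 0.001]
ft_force: [-0.1, -0.8, -2.2]
gripper_width: 0.0091
```

>>> {"api": "apply_moves", "payload": {
  "rows": [
    [[1.3,0.5,0],-0.119],
    [[1,0.5,0],0],
    [[0,0,0],0]
  ]
}}

```text
time_s: 15.85
eef_pos: [0.5541, -0.2057, 0.2714]
eef_rot: [-0.524, 0.852, 0.0, 0.0]
ft_force: [0.4, -0.6, -2.7]
gripper_width: 0.0089
```

Run:
```python
from h import *
snap('wrist','w17');read_camera('wrist');o=get_obs();p=o["eef_pos"]; print(p,rf(p),o["eef_rot"],o["ft_force"])
```

```text
[ 0.5533752  -0.20644361  0.27151235] [-0.07530602  0.034083  ] [-5.23417439e-01  8.52076396e-01  1.58804845e-05 -1.28732429e-05] [-1.24994994  0.56672127 -1.09017546]
```

View pics/w17.png

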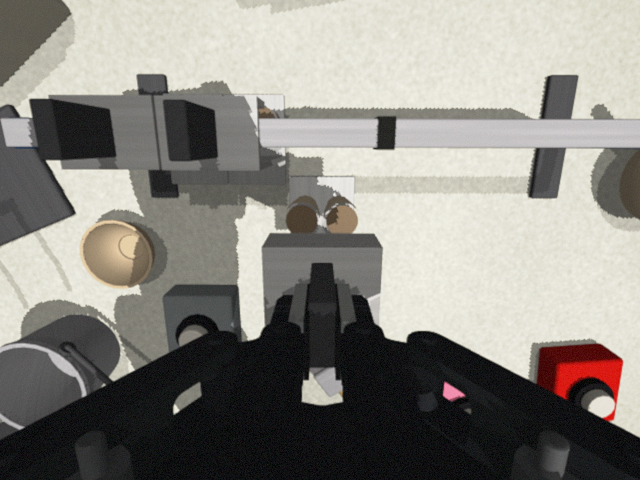

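>>> {"api": "apply_moves", "payload": {
  "rows": [
    [[2,-1,0.5],0],
    [[2,-1,0],0],
    [[2.5,-1.3,0],0],
    [[0,0,0],0]
  ]
}}

```text
time_s: 16.45
eef_pos: [0.6189, -0.2402, 0.2756]
eef_rot: [-0.523, 0.852, 0.0, -0.0]
ft_force: [-0.2, 0.1, -1.8]
gripper_width: 0.0091
```

Run:
```python
from h import *
snap('wrist','w18');snap('scene','s18');o=get_obs();p=o["eef_pos"]; print(p,rf(p),o["eef_rot"],o["ft_force"])
crop('w18',150,80,450,300,2.6,'w18c');crop('s18',130,180,330,330,4,'s18c')
```

```text
[ 0.61818357 -0.23929605  0.27625172] [-0.00264664  0.03423364] [-5.22896873e-01  8.52395909e-01  2.37125535e-04 -1.37312928e-04] [-0.53519798 -0.06855465 -2.60553712]
```

View pics/w18c.png

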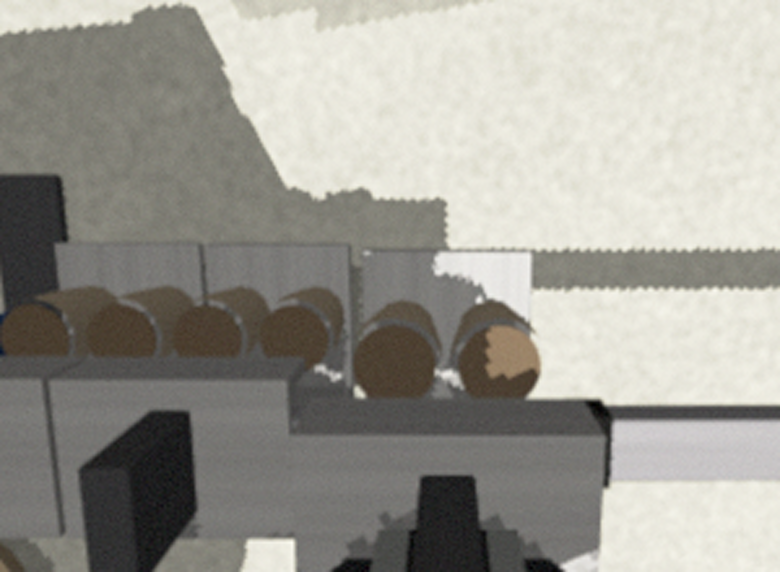

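View pics/s18c.png

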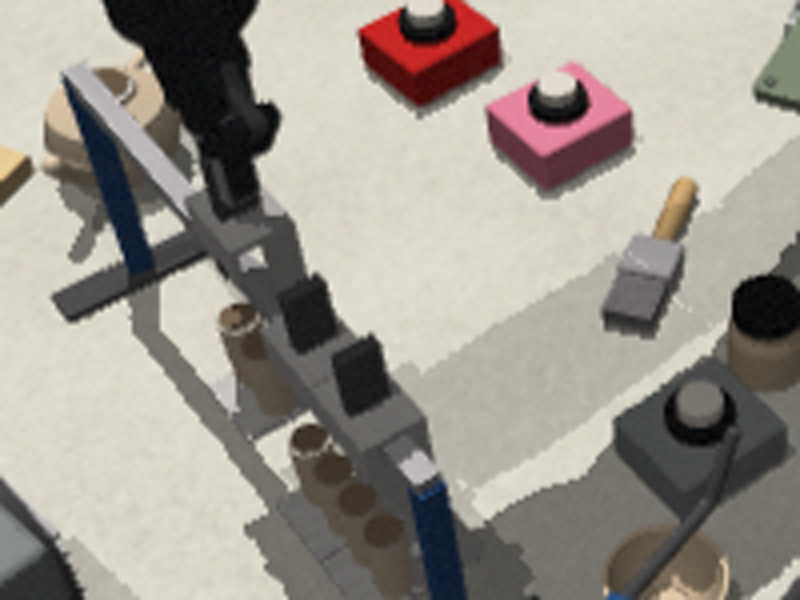

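>>> {"api": "apply_moves", "payload": {
  "rows": [
    [[-0.1,-0.1,-1.5],0],
    [[0,0,-1.5],0],
    [[0,0,-1.5],0],
    [[0,0,-0.9],0],
    [[0,0,-0.2],0]
  ]
}}

```text
time_s: 17.18
eef_pos: [0.6175, -0.2398, 0.2205]
eef_rot: [-0.523, 0.852, 0.0, -0.0]
ft_force: [-6.2, 2.6, 10.5]
gripper_width: 0.0091
```

>>> {"api": "apply_moves", "payload": {
  "rows": [
    [[0,0,0],0],
    [[0,0,0],0],
    [[0,0,0],0]
  ]
}}

```text
time_s: 17.55
eef_pos: [0.618, -0.24, 0.2206]
eef_rot: [-0.523, 0.852, -0.0, 0.0]
ft_force: [-0.9, -0.1, -0.3]
gripper_width: 0.0094
```

Run:
```python
from h import *
snap('scene','s19');o=get_obs();p=o["eef_pos"]; print(p,rf(p),o["eef_rot"],o["ft_force"])
crop('s19',130,180,330,330,4,'s19c')
```

```text
[ 0.6179559  -0.23996299  0.22061889] [-0.00254672  0.03353603] [-5.22944562e-01  8.52366662e-01 -1.58900064e-04  1.82717708e-04] [ 0.2268212   0.06738325 -0.22339286]
```

View pics/s19c.png

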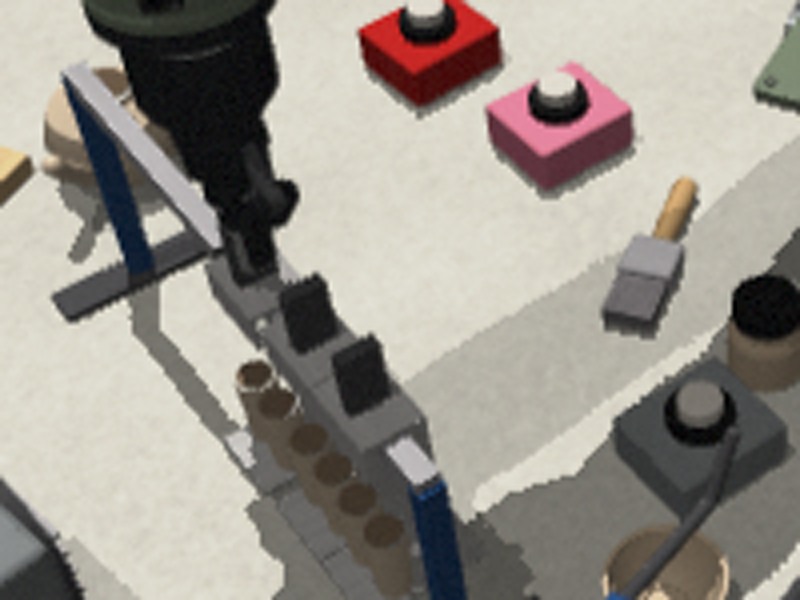

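>>> {"api": "apply_moves", "payload": {
  "rows": [
    [[0,0,0],0],
    [[0,0,0],0],
    [[0,0,0],0],
    [[0,0,3],0],
    [[0,0,4],0]
  ],
  "claw": 0.4
}}

```text
time_s: 18.23
eef_pos: [0.6176, -0.2398, 0.2908]
eef_rot: [-0.523, 0.852, 0.001, -0.0]
ft_force: [0.1, -0.3, 1.0]
gripper_width: 0.0342
```

>>> {"api": "apply_moves", "payload": {
  "rows": [
    [[2.8,5.4,0],0],
    [[2.8,5.4,0],0],
    [[0,0,-1],0],
    [[0,0,0],0]
  ]
}}

```text
time_s: 18.73
eef_pos: [0.6735, -0.1323, 0.2797]
eef_rot: [-0.523, 0.852, 0.0, -0.001]
ft_force: [0.7, -0.4, -0.0]
gripper_width: 0.0338
```

Run:
```python
from h import *
snap('wrist','w20');snap('scene','s20');o=get_obs();p=o["eef_pos"]; print(p,rf(p),o["eef_rot"],o["ft_force"])
crop('s20',130,180,330,330,4,'s20c')
```

```text
[ 0.67351892 -0.13319509  0.28072431] [-0.00151131  0.15389201] [-5.22269721e-01  8.52780321e-01 -2.36067291e-04 -7.96909734e-05] [ 0.99459254 -0.97212409  0.20252138]
```

View pics/w20.png

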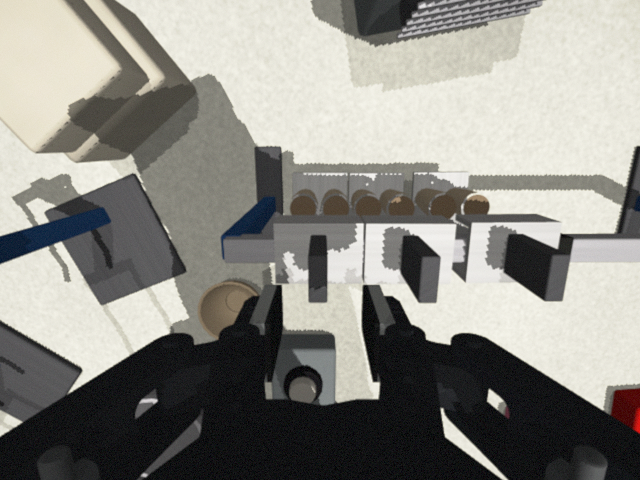

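View pics/s20c.png

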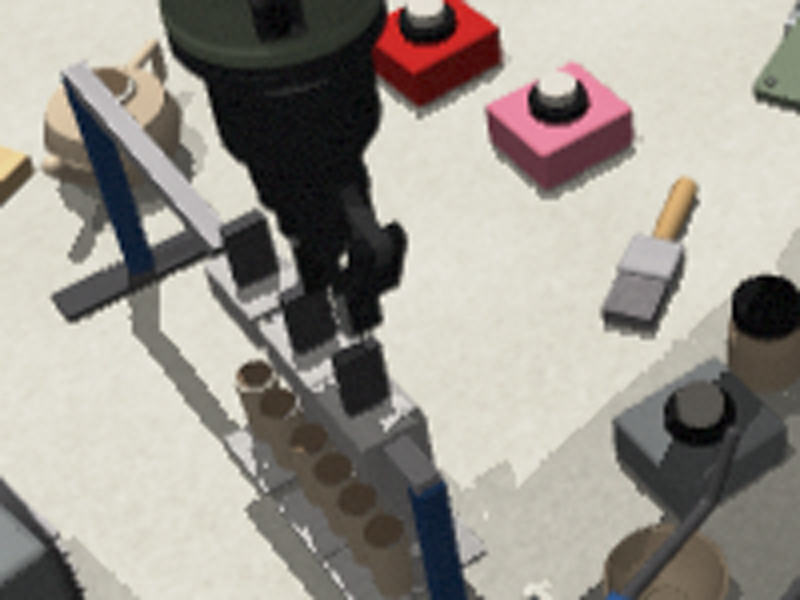

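>>> {"api": "apply_moves", "payload": {
  "rows": [
    [[0,0,-3],0],
    [[0,0,-2],0],
    [[0,0,-1],0],
    [[0,0,0],0]
  ]
}}

```text
time_s: 19.32
eef_pos: [0.6737, -0.1325, 0.2205]
eef_rot: [-0.523, 0.853, 0.0, -0.0]
ft_force: [-0.6, 0.7, 0.7]
gripper_width: 0.034
```

>>> {"api": "apply_moves", "payload": {
  "rows": [
    [[0,0,0],0],
    [[0,0,0],0],
    [[0,0,0],0],
    [[-0.45,-0.9,0],0]
  ],
  "claw": 0
}}

```text
time_s: 19.82
eef_pos: [0.6705, -0.139, 0.2214]
eef_rot: [-0.524, 0.852, 0.0, 0.002]
ft_force: [2.7, 6.5, 6.1]
gripper_width: 0.0087
```

>>> {"api": "apply_moves", "payload": {
  "rows": [
    [[-0.7,-1.35,0],0],
    [[-0.9,-1.8,0],0],
    [[-0.9,-1.8,0],0],
    [[-0.9,-1.8,0],0],
    [[-0.9,-1.8,0],0]
  ]
}}

```text
time_s: 20.45
eef_pos: [0.6273, -0.2253, 0.2214]
eef_rot: [-0.524, 0.852, 0.0, 0.002]
ft_force: [4.5, 8.3, 6.7]
gripper_width: 0.0088
```

Run:
```python
from h import *
snap('scene','s21');o=get_obs();p=o["eef_pos"]; print(p,rf(p),o["eef_rot"],o["ft_force"])
crop('s21',130,150,330,300,4,'s21c')
```

```text
[ 0.62561566 -0.22883202  0.22132731] [-0.00077518  0.04693126] [-5.22296400e-01  8.52763600e-01 -6.41101379e-04  5.49446910e-04] [ 1.48715038  2.51467661 11.48482094]
```

View pics/s21c.png

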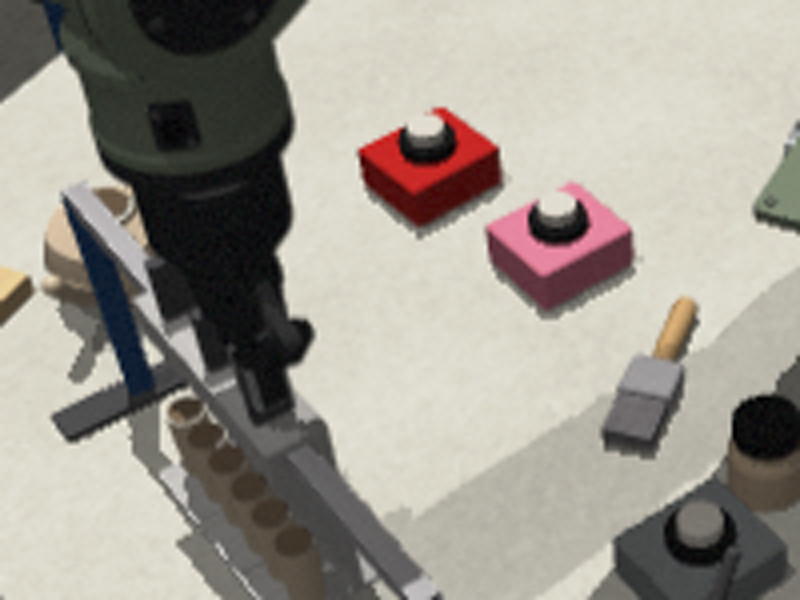

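>>> {"api": "apply_moves", "payload": {
  "rows": [
    [[-0.8,-1.6,0],0],
    [[-0.8,-1.6,0],0],
    [[-0.8,-1.6,0],0],
    [[-0.8,-1.5,0],0],
    [[-0.7,-1.3,0],0]
  ]
}}

```text
time_s: 21.12
eef_pos: [0.5887, -0.3011, 0.2214]
eef_rot: [-0.524, 0.852, -0.0, 0.002]
ft_force: [4.1, 9.1, 8.7]
gripper_width: 0.0089
```

>>> {"api": "apply_moves", "payload": {
  "rows": [
    [[0,0,0],0],
    [[0,0,0],0]
  ]
}}

```text
time_s: 21.38
eef_pos: [0.5874, -0.3034, 0.2213]
eef_rot: [-0.523, 0.853, -0.001, -0.0]
ft_force: [-2.0, -3.9, 8.3]
gripper_width: 0.0092
```

>>> {"api": "apply_moves", "payload": {
  "rows": [
    [[0,0,0],0],
    [[0,0,0],0],
    [[0,0,4],0],
    [[0,0,5],0],
    [[-4,3,3],0]
  ],
  "claw": 0.4
}}

```text
time_s: 22.0
eef_pos: [0.549, -0.2733, 0.3418]
eef_rot: [-0.523, 0.852, -0.002, 0.001]
ft_force: [1.0, 0.9, -1.2]
gripper_width: 0.0341
```

Run:
```python
from h import *
read_camera('top');snap('scene','s22');snap('wrist','w22');o=get_obs();p=o["eef_pos"]; print(p,rf(p),o["eef_rot"],o["ft_force"])
crop('s22',110,150,310,300,4,'s22c')
```

```text
[ 0.54680565 -0.27153312  0.34237466] [-0.05160952 -0.0268947 ] [-5.23206389e-01  8.52205229e-01 -8.00993870e-04  8.25085722e-04] [ 0.47986602 -0.62430544 -0.61313438]
```

View pics/s22c.png

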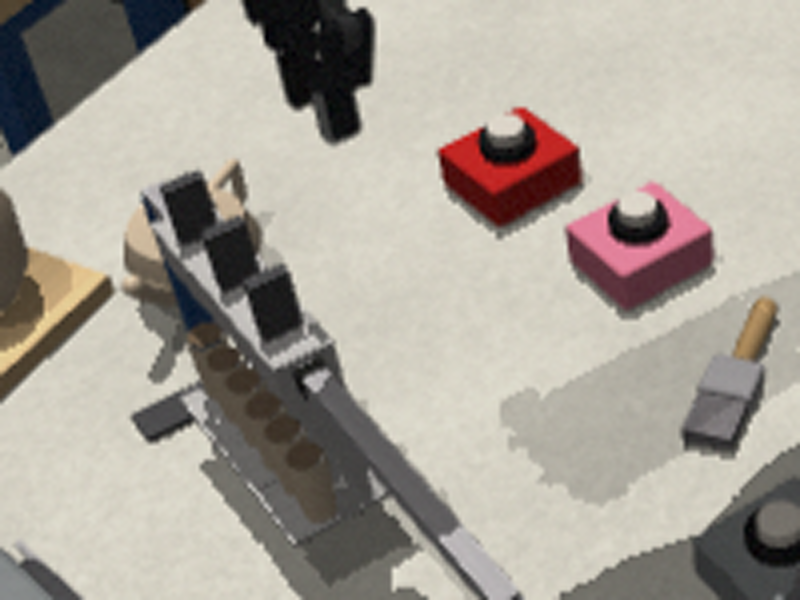

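View pics/w22.png

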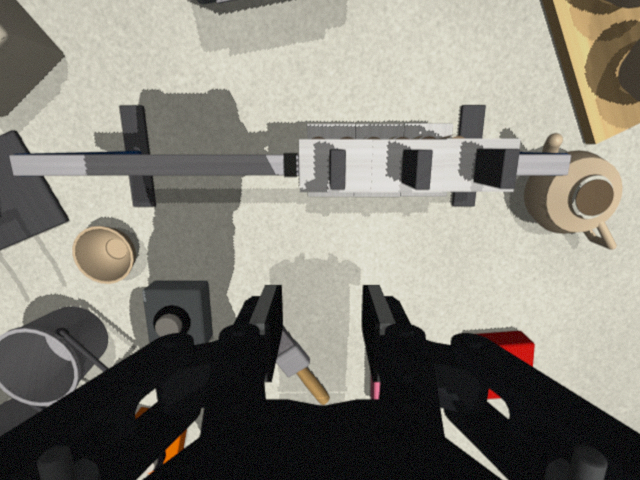

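Run:
```python
from h import *
snap('top','t23');snap('scene','s23')
crop('t23',150,90,350,300,2.8,'t23c');crop('s23',260,220,500,400,3.3,'s23c')
```

```text
(no output)
```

View pics/t23c.png

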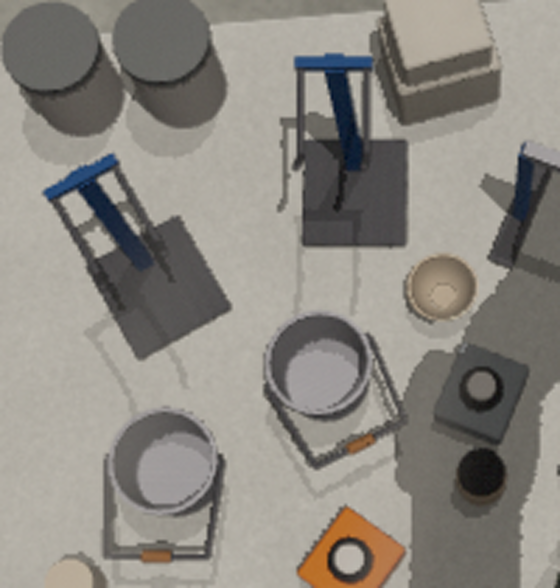

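View pics/s23c.png

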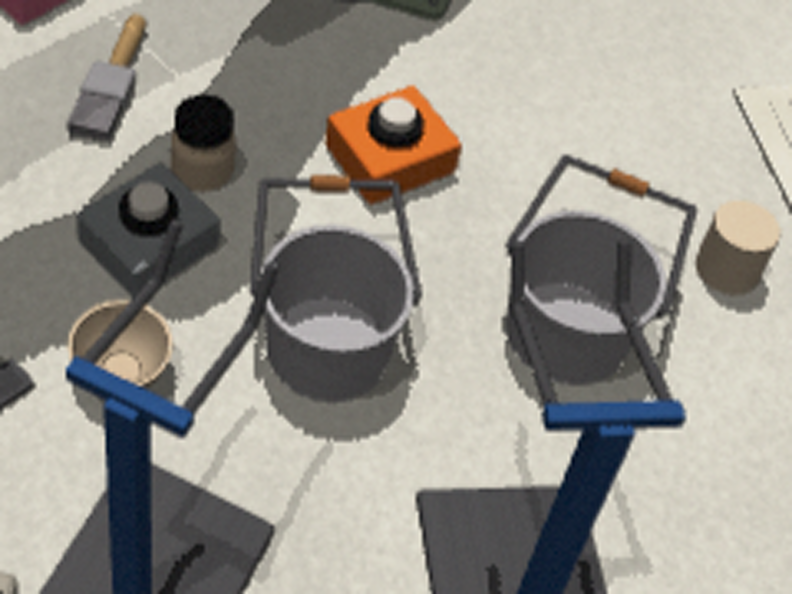

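Run:
```python
from h import *
np.set_printoptions(precision=4,suppress=True)
T=read_camera('top');S=read_camera('scene');np.save('TS.npy',[T,S],allow_pickle=True)
t=lambda u,v:(T,150+u/2.8,90+v/2.8); s=lambda u,v:(S,260+u/3.3,220+v/3.3)
def pr(n,a,b): 
    q=tri([a,b]); e=np.linalg.norm(P(a[0],q)[0]-a[1:]),np.linalg.norm(P(b[0],q)[0]-b[1:]); print(n,q,np.array(e)); return q
for n,A,B in [("h1",((297,62),(188,423)),((371,62),(72,370))),("h2",((47,192),(681,413)),((116,160),(550,414)))]:
    l=pr(n+"+y",t(*A[0]),s(*A[1])); r=pr(n+"-y",t(*B[0]),s(*B[1])); d=l-r; m=(l+r)/2; yaw=np.arctan2(d[1],d[0])-np.pi/2
    print(" len",np.linalg.norm(d),"yaw",np.degrees(yaw),"mid",m,"seat",m[:2]-.079*np.array([np.cos(yaw),np.sin(yaw)]))
# tips
pr("h1 tip+y",t(299,163),s(262,270)); pr("h1 tip-y",t(338,205),s(176,228))
pr("h2 tip+y",t(120,305),s(625,245)); pr("h2 tip-y",t(172,278),s(517,240))
```

```text
h1+y [0.7793 0.1421 0.2717] [0.4082 0.6253]
h1-y [0.774  0.0703 0.27  ] [0.2394 0.356 ]
 len 0.07207891158020963 yaw -4.2186928824884555 mid [0.7767 0.1062 0.2709] seat [0.6979 0.112 ]
h2+y [0.6661 0.3851 0.2737] [0.2396 0.348 ]
h2-y [0.6938 0.3199 0.2709] [0.286  0.4216]
 len 0.07090132542262886 yaw 23.07782847370679 mid [0.6799 0.3525 0.2723] seat [0.6073 0.3215]
h1 tip+y [0.6728 0.1443 0.278 ] [0.2009 0.2778]
h1 tip-y [0.6429 0.0956 0.2539] [6.6908 8.8621]
h2 tip+y [0.5528 0.3293 0.2583] [2.4952 3.2007]
h2 tip-y [0.5753 0.2734 0.2596] [0.1859 0.2416]
```

>>> {"api": "apply_moves", "payload": {
  "rows": [
    [[-2,2,0],0.18],
    [[-2,3,0],0.18],
    [[-2,3,0],0.18],
    [[-2,3,0],0.18],
    [[-2,3,0],0.18]
  ]
}}

```text
time_s: 22.98
eef_pos: [0.447, -0.1317, 0.3397]
eef_rot: [0.843, -0.538, -0.0, 0.0]
ft_force: [0.4, 0.4, -0.2]
gripper_width: 0.0343
```

>>> {"api": "apply_moves", "payload": {
  "rows": [
    [[-1,3,0],0.18],
    [[0,3,0],0.18],
    [[0,3,0],0.18],
    [[0,3,0],0.18],
    [[0,3,0],0.18]
  ]
}}

```text
time_s: 23.6
eef_pos: [0.4378, 0.0184, 0.3398]
eef_rot: [0.993, -0.118, -0.001, -0.0]
ft_force: [0.3, 0.0, 0.0]
gripper_width: 0.0344
```

>>> {"api": "apply_moves", "payload": {
  "rows": [
    [[0,3,-1],0.18],
    [[0,3,-2],0.18],
    [[0,3,-2],0.18],
    [[0,1,-1],0.1],
    [[0,0,0],0]
  ]
}}

```text
time_s: 24.22
eef_pos: [0.4374, 0.1179, 0.2794]
eef_rot: [0.98, 0.198, -0.001, -0.0]
ft_force: [0.5, -0.3, 0.3]
gripper_width: 0.034
```

Run:
```python
from h import *
read_camera('top');snap('wrist','w24');o=get_obs();p=o["eef_pos"]; print(p,o["eef_rot"],o["joint_positions"])
```

```text
[0.43769178 0.1171149  0.28032929] [ 9.80500419e-01  1.96516794e-01 -2.74056091e-04 -6.03354687e-05] [ 0.01591016  0.50284979 -0.57197062  1.81011482  0.3321301   0.92600488
 -0.30659468]
```

View pics/w24.png

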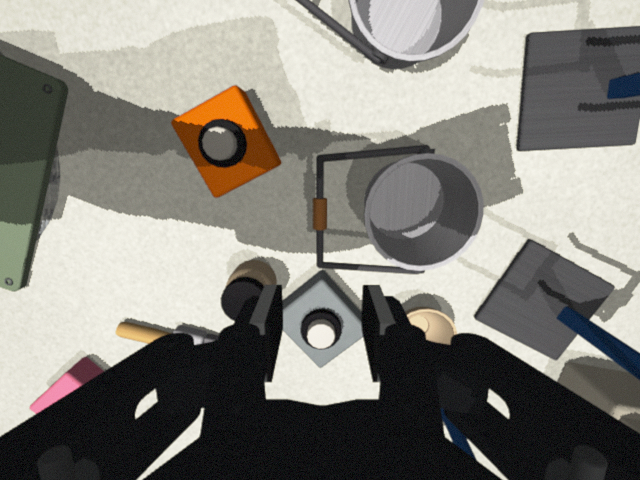

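Run:
```python
from h import *
np.set_printoptions(precision=4,suppress=True)
W=read_camera('wrist');crop('w24',290,130,500,290,3.6,'w24c')
for n,u,v,z in [("grip",320,214,.08),("c1",320,156,.08),("c2",320,266,.08),("rimL",365,210,.085),("rimR",484,210,.085),("rimT",425,151,.085),("rimB",425,271,.085)]: print(n,atz(W,u,v,z))
```

```text
grip [0.435  0.1166 0.08  ]
c1 [0.4138 0.1674 0.08  ]
c2 [0.4556 0.0672 0.08  ]
rimL [0.4729 0.1378 0.085 ]
rimR [0.578  0.1818 0.085 ]
rimT [0.5009 0.2089 0.085 ]
rimB [0.5542 0.1047 0.085 ]
```

View pics/w24c.png

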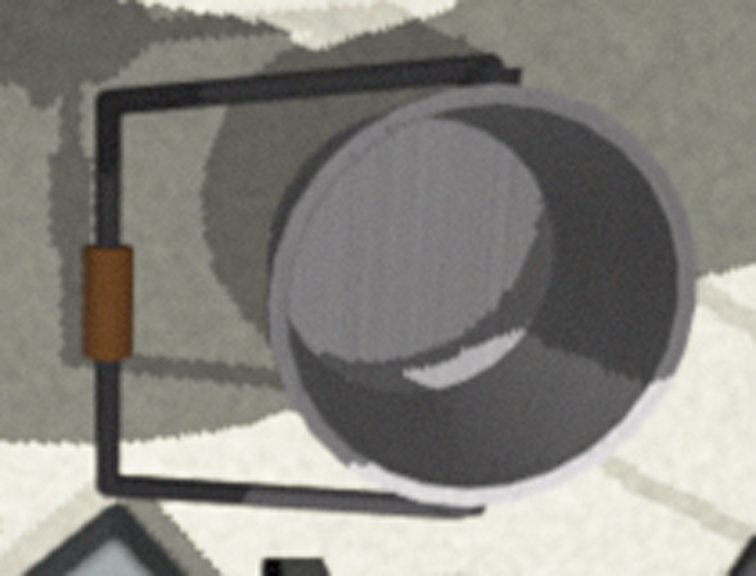

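>>> {"api": "apply_moves", "payload": {
  "rows": [
    [[-0.3,0,-5],0.01],
    [[0,0,-6],0],
    [[0,0,-4],0],
    [[0,0,-1.5],0],
    [[0,0,0],0]
  ],
  "claw": 0.4
}}

```text
time_s: 25.0
eef_pos: [0.4344, 0.1171, 0.115]
eef_rot: [0.979, 0.202, -0.001, 0.0]
ft_force: [0.5, 0.7, 1.1]
gripper_width: 0.0339
```

Run:
```python
from h import *
snap('wrist','w25');o=get_obs();p=o["eef_pos"]; print(p,o["eef_rot"],o["joint_positions"])
```

```text
[0.43469395 0.11731626 0.11576314] [9.79317296e-01 2.02330399e-01 8.44294919e-05 1.89253005e-04] [-0.13341859  0.75381148 -0.35369609  2.05129896  0.59660074  0.43635755
 -0.54063571]
```

View pics/w25.png

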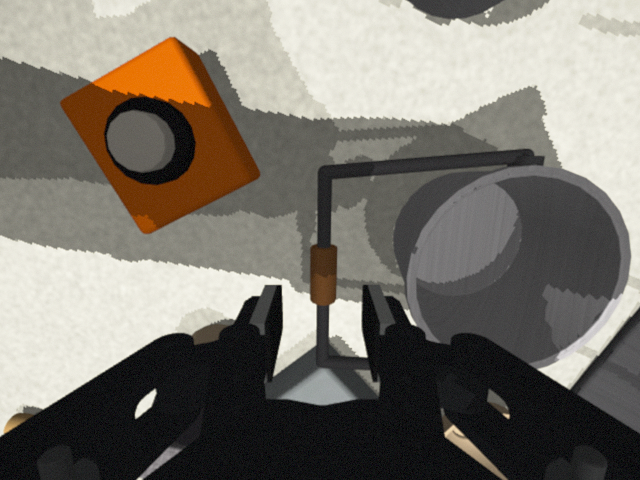

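Run:
```python
from h import *
W=read_camera('wrist');print(atz(W,323,274,.08),get_obs()["eef_pos"])
```

```text
[0.43481991 0.11689092 0.08      ] [0.43485628 0.11738407 0.11613953]
```

>>> {"api": "apply_moves", "payload": {
  "rows": [
    [[0,0,-3],0],
    [[0,0,-1.7],0],
    [[0,0,-0.5],0],
    [[0,0,0],0],
    [[0,0,0],0]
  ]
}}

```text
time_s: 25.72
eef_pos: [0.4348, 0.1176, 0.0641]
eef_rot: [0.979, 0.203, 0.001, -0.0]
ft_force: [-0.7, 0.4, 0.2]
gripper_width: 0.0341
```

>>> {"api": "apply_moves", "payload": {
  "rows": [
    [[0,0,0],0],
    [[0,0,0],0],
    [[0,0,0],0]
  ],
  "claw": 0,
  "force": 60
}}

```text
time_s: 26.1
eef_pos: [0.4344, 0.1175, 0.0635]
eef_rot: [0.979, 0.203, -0.0, 0.0]
ft_force: [-0.1, -0.5, 4.6]
gripper_width: 0.0121
```

>>> {"api": "apply_moves", "payload": {
  "rows": [
    [[0.6,0.3,2.9],0],
    [[1.4,0.6,2.6],0],
    [[2.0,0.8,2.0],0],
    [[2.5,1.0,1.3],0],
    [[2.7,1.2,0.5],0]
  ]
}}

```text
time_s: 26.72
eef_pos: [0.5273, 0.1572, 0.1577]
eef_rot: [0.979, 0.203, 0.001, -0.0]
ft_force: [0.1, 0.5, -3.2]
gripper_width: 0.0122
```

>>> {"api": "apply_moves", "payload": {
  "rows": [
    [[0,0,0.3],0],
    [[0,0,0.5],0],
    [[0,0,2],0],
    [[0,0,3],0],
    [[0,0,3],0]
  ]
}}

```text
time_s: 27.35
eef_pos: [0.5256, 0.1562, 0.2452]
eef_rot: [0.979, 0.203, -0.001, 0.0]
ft_force: [0.6, -0.5, -3.7]
gripper_width: 0.012
```

Run:
```python
from h import *
snap('wrist','w26');snap('scene','s26');o=get_obs();p=o["eef_pos"]; print(p,o["eef_rot"],o["ft_force"],o["gripper_width"])
crop('s26',260,150,500,330,3.3,'s26c')
```

```text
[0.5265907  0.15673203 0.2467977 ] [ 9.79164419e-01  2.03062628e-01  1.61423844e-03 -6.60534623e-05] [-0.34305176 -0.15654295 -4.20004628] 0.01166769973693347
```

View pics/s26c.png

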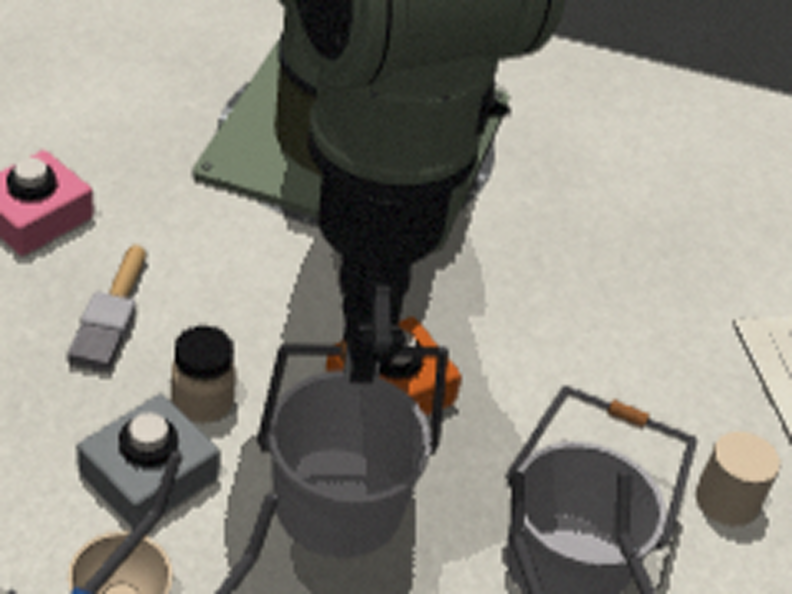

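View pics/w26.png

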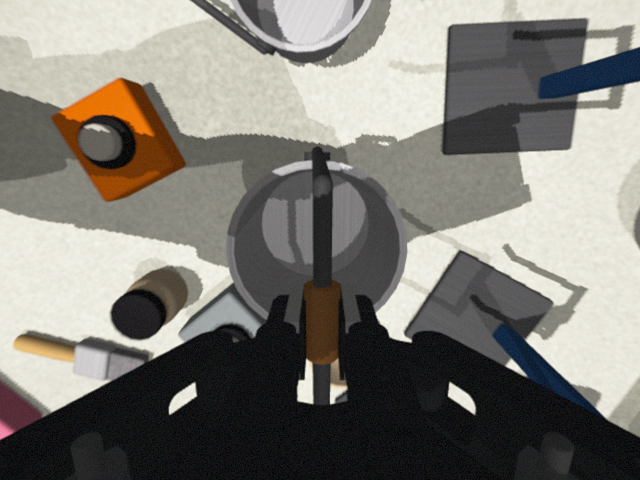

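>>> {"api": "apply_moves", "payload": {
  "rows": [
    [[0,0,3.9],0],
    [[2,-1,0],-0.12],
    [[3,-1,0],-0.12],
    [[3,-1.4,0],-0.12],
    [[1.1,-0.5,0],-0.116]
  ]
}}

```text
time_s: 28.08
eef_pos: [0.618, 0.1161, 0.2816]
eef_rot: [0.999, -0.036, -0.001, 0.001]
ft_force: [-1.0, 0.7, -3.9]
gripper_width: 0.0123
```

>>> {"api": "apply_moves", "payload": {
  "rows": [
    [[0,0,0],0],
    [[0,0,0],0],
    [[0,0,0],0]
  ]
}}

```text
time_s: 28.45
eef_pos: [0.6169, 0.1178, 0.2834]
eef_rot: [0.999, -0.032, -0.0, 0.0]
ft_force: [-0.5, 0.3, -3.8]
gripper_width: 0.0116
```

Run:
```python
from h import *
snap('wrist','w27');snap('scene','s27');o=get_obs();p=o["eef_pos"]; print(p,o["eef_rot"],o["ft_force"],o["gripper_width"])
crop('s27',260,200,420,320,5,'s27c')
```

```text
[0.61699426 0.11774584 0.28343915] [ 9.99459644e-01 -3.28693266e-02 -1.62357519e-04  2.35317791e-05] [-0.10605062 -0.91415854 -3.67186182] 0.011920540452577288
```

View pics/s27c.png

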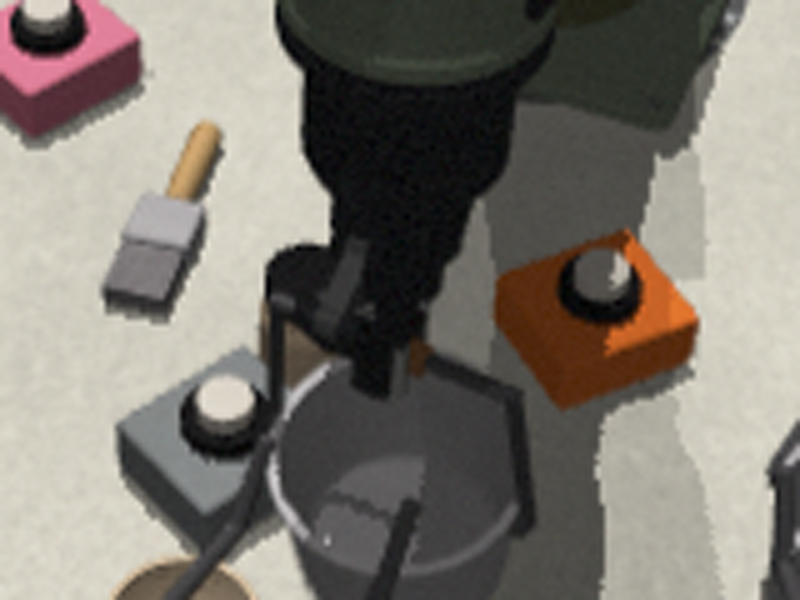

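View pics/w27.png

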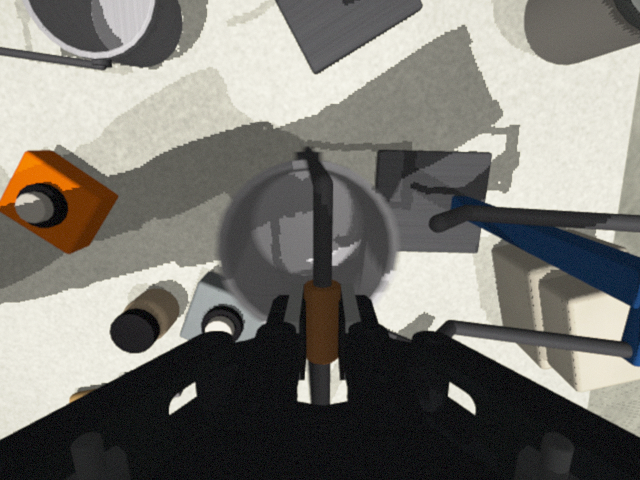

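```bash
python3 - <<'E'
from h import *
np.set_printoptions(precision=4,suppress=True)
W=read_camera('wrist');p=get_obs()["eef_pos"];print(p)
A=atz(W,437,222,.276);B=atz(W,448,328,.276);print("tips",A,B,np.linalg.norm(A-B),"yaw",np.degrees(np.arctan2((A-B)[1],(A-B)[0]))-90)
g=atz(W,322,322,p[2]+.0187);print("grip",g)
yw=np.radians(-4.2);h=np.array([np.cos(yw),np.sin(yw)]);m=(A+B)[:2]/2;s=m+.021*h;print("seat",s,"move",s-g[:2])
for z in (.30,.3): print(atz(W,320,160,z))
E
python3 -c "
from h import *
crop('w27',300,130,640,380,2.3,'w27c')"
```

```text
[0.6171 0.1177 0.2834]
tips [0.6683 0.1481 0.276 ] [0.6744 0.097  0.276 ] 0.0514289959134708 yaw 6.862505428643431
grip [0.6168 0.1177 0.3021]
seat [0.6923 0.121 ] move [0.0755 0.0033]
[0.62   0.1783 0.3   ]
[0.62   0.1783 0.3   ]
```

View pics/w27c.png

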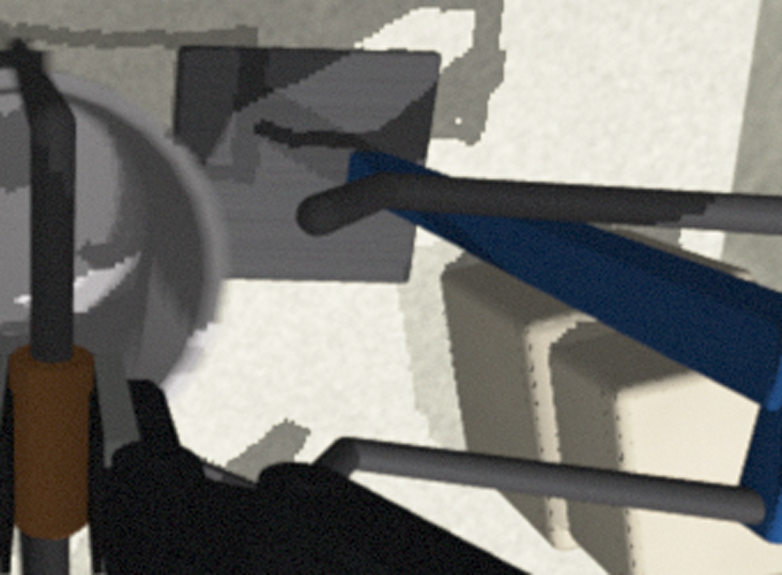

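Run:
```python
from h import *
np.set_printoptions(precision=4,suppress=True)
W=read_camera('wrist')
A=atz(W,466,212.5,.2475);B=atz(W,452,326.5,.2475);T=atz(W,435,224,.276);d=A-B
print(A,B,np.linalg.norm(d),"yaw",np.degrees(np.arctan2(d[1],d[0]))-90,(A+B)/2,"tip",T,"tip-seat",T-A)
# directions of prongs with post end heights z=.27
e1=atz(W,300+765/2.3,130+215/2.3,.266);e2=atz(W,300+745/2.3,130+500/2.3,.266);print(e1,e2,np.linalg.norm(e1-e2),(e1+e2)/2)
```

```text
[0.6919 0.1453 0.2475] [0.6868 0.0814 0.2475] 0.06414102860951125 yaw -4.568488918005016 [0.6893 0.1134 0.2475] tip [0.6675 0.1472 0.276 ] tip-seat [-0.0244  0.0019  0.0285]
[0.761  0.1392 0.266 ] [0.7671 0.0745 0.266 ] 0.06491526522169494 [0.7641 0.1069 0.266 ]
```

>>> {"api": "apply_moves", "payload": {
  "rows": [
    [[1.5,-0.1,0],0],
    [[2,-0.1,0],0],
    [[2,-0.2,0],0],
    [[1.5,-0.1,0],0],
    [[0.6,0,0],0]
  ]
}}

```text
time_s: 29.28
eef_pos: [0.6938, 0.1125, 0.2828]
eef_rot: [0.999, -0.033, -0.0, 0.0]
ft_force: [-0.7, 0.1, -4.5]
gripper_width: 0.0118
```

>>> {"api": "apply_moves", "payload": {
  "rows": [
    [[0,0,0],0],
    [[0,0,0],0],
    [[0,0,-1],0],
    [[0,0,-1],0],
    [[0,0,-1],0]
  ]
}}

```text
time_s: 29.9
eef_pos: [0.6932, 0.1125, 0.2525]
eef_rot: [0.999, -0.034, -0.0, 0.0]
ft_force: [0.2, 1.3, -3.1]
gripper_width: 0.0121
```

Run:
```python
from h import *
snap('wrist','w28');snap('scene','s28');o=get_obs();p=o["eef_pos"]; print(p,o["eef_rot"],o["ft_force"],o["gripper_width"])
crop('s28',230,250,390,400,5,'s28c')
```

```text
[0.69296929 0.11239004 0.25191908] [ 9.99439930e-01 -3.34484764e-02 -9.72399307e-04  2.83426327e-04] [ 0.14186753 -0.49842974 -2.67337574] 0.012387371532058692
```

View pics/s28c.png

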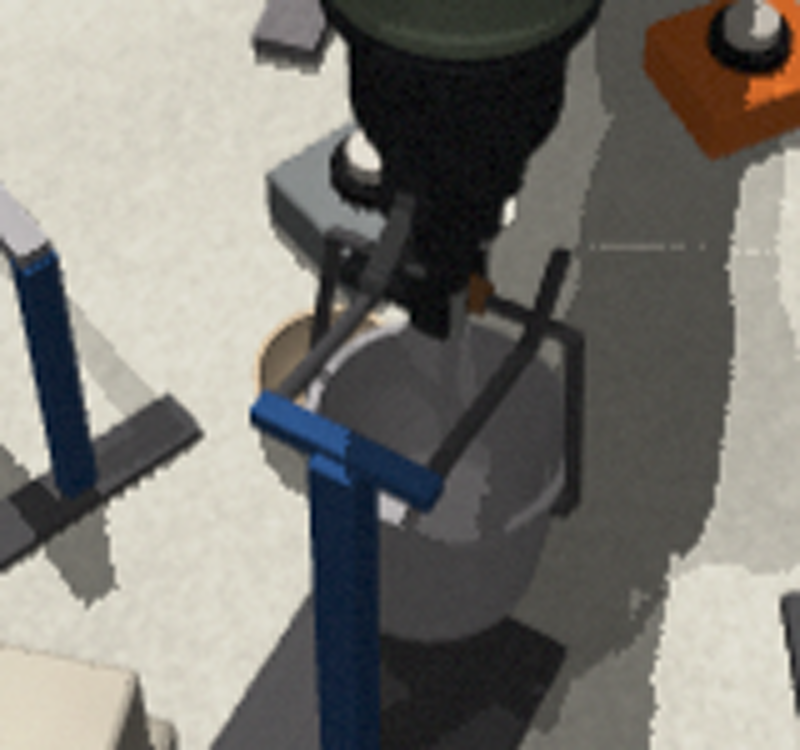

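View pics/w28.png

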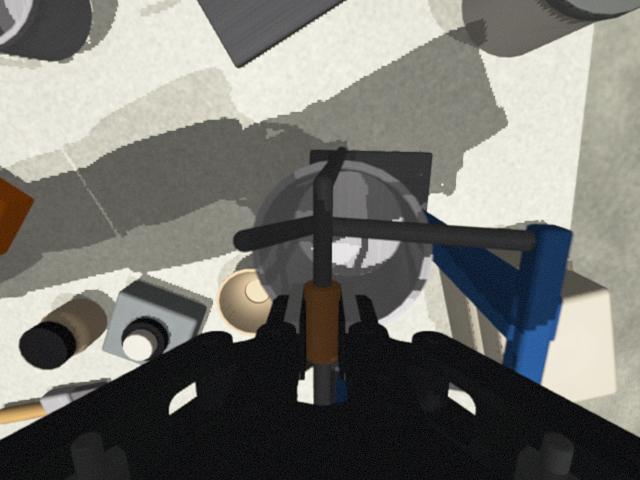

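>>> {"api": "apply_moves", "payload": {
  "rows": [
    [[0,0,-0.8],0],
    [[0,0,-0.5],0],
    [[0,0,-0.3],0],
    [[0,0,0],0],
    [[0,0,0],0]
  ]
}}

```text
time_s: 30.62
eef_pos: [0.6931, 0.1127, 0.2378]
eef_rot: [0.999, -0.033, -0.0, -0.0]
ft_force: [-4.5, -0.1, 3.0]
gripper_width: 0.0118
```

>>> {"api": "apply_moves", "payload": {
  "rows": [
    [[0,0,0],0],
    [[0,0,0],0],
    [[0,0,0],0],
    [[0,0,0],0]
  ],
  "claw": 0.4
}}

```text
time_s: 31.12
eef_pos: [0.6934, 0.1126, 0.2374]
eef_rot: [0.999, -0.034, 0.0, -0.0]
ft_force: [-0.2, -0.4, 0.4]
gripper_width: 0.0341
```

Run:
```python
from h import *
snap('wrist','w29');snap('scene','s29');o=get_obs();p=o["eef_pos"]; print(p,o["eef_rot"],o["ft_force"],o["gripper_width"])
crop('s29',230,250,390,400,5,'s29c')
```

```text
[0.6933785  0.11261731 0.23735122] [ 9.99439563e-01 -3.34747222e-02 -3.66735661e-05 -2.98073949e-05] [ 0.95580258  0.2791486  -1.19948612] 0.034033836466497824
```

View pics/s29c.png

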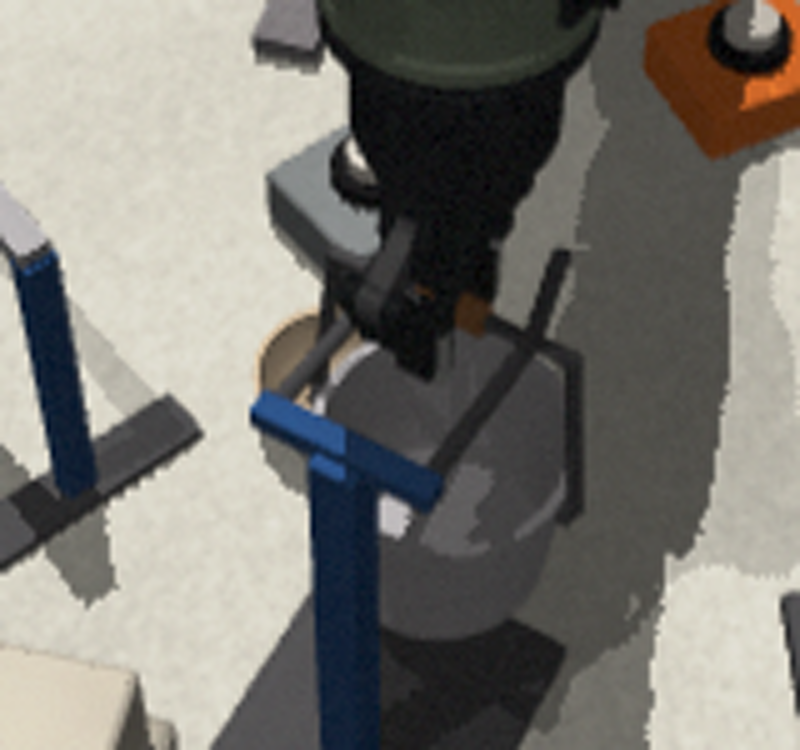

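View pics/w29.png

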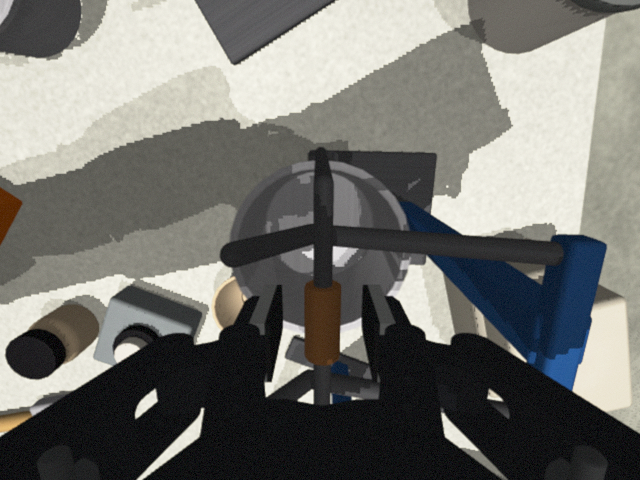

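>>> {"api": "apply_moves", "payload": {
  "rows": [
    [[0,0,2],0],
    [[0,0,5],0],
    [[0,0,5.5],0],
    [[-5,2,0],0],
    [[-5,3,0],0]
  ]
}}

```text
time_s: 31.85
eef_pos: [0.616, 0.1547, 0.3633]
eef_rot: [0.999, -0.034, 0.001, -0.001]
ft_force: [1.6, 1.9, -0.5]
gripper_width: 0.034
```

>>> {"api": "apply_moves", "payload": {
  "rows": [
    [[-5,3,0],0],
    [[-5,3,0],-0.03],
    [[-5,3,0],-0.02],
    [[-5,3,-1],0],
    [[-4,3,-2],0]
  ]
}}

```text
time_s: 32.48
eef_pos: [0.3746, 0.3055, 0.3339]
eef_rot: [0.998, -0.058, 0.001, -0.001]
ft_force: [1.1, 1.3, -0.4]
gripper_width: 0.0341
```

>>> {"api": "apply_moves", "payload": {
  "rows": [
    [[-1.6,2.4,-2],0],
    [[0,0,-2],0],
    [[0,0,0],0]
  ]
}}

```text
time_s: 32.85
eef_pos: [0.36, 0.3284, 0.2929]
eef_rot: [0.998, -0.058, -0.0, 0.001]
ft_force: [-0.4, -0.7, 0.3]
gripper_width: 0.0338
```

Run:
```python
from h import *
read_camera('top');snap('wrist','w30');snap('scene','s30');o=get_obs();p=o["eef_pos"]; print(p,o["eef_rot"],o["joint_positions"])
```

```text
[0.36069869 0.32858003 0.29419133] [ 9.98300413e-01 -5.82727278e-02  6.16223760e-04 -4.40816781e-04] [-0.54778083  0.52151717 -0.43882054  1.67753037  0.25525895  0.99809064
 -1.19104829]
```

View pics/w30.png

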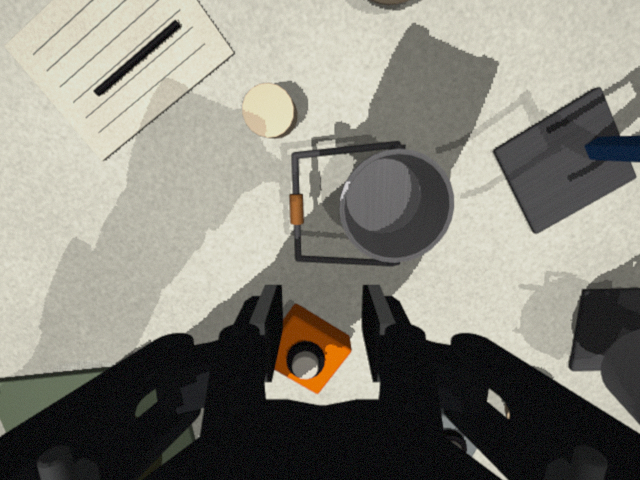

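View pics/s30.png

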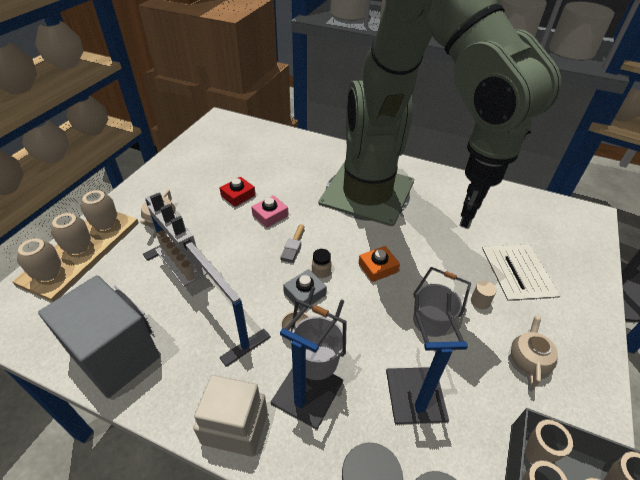

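Run:
```python
from h import *
np.set_printoptions(precision=4,suppress=True)
W=read_camera('wrist');print(get_obs()["eef_pos"])
for n,u,v,z in [("grip",296.5,209,.08),("c1",295,155,.08),("c2",298,260,.08),("rimL",341,203,.085),("rimR",454,203,.085),("rimT",398,148,.085),("rimB",398,262,.085)]: print(n,atz(W,u,v,z))
a=atz(W,295,155,.08)-atz(W,298,260,.08);print(np.degrees(np.arctan2(a[1],a[0]))-90)
```

```text
[0.3607 0.3285 0.2942]
grip [0.3355 0.3345 0.08  ]
c1 [0.3412 0.3872 0.08  ]
c2 [0.3298 0.2806 0.08  ]
rimL [0.3806 0.3362 0.085 ]
rimR [0.492  0.3232 0.085 ]
rimT [0.44   0.3824 0.085 ]
rimB [0.4331 0.268  0.085 ]
-6.071133677224054
```

>>> {"api": "apply_moves", "payload": {
  "rows": [
    [[-2.5,0.6,-2],0.01],
    [[0,0,-5],0],
    [[0,0,-5],0],
    [[0,0,-5],0],
    [[0,0,-1],0]
  ]
}}

```text
time_s: 33.67
eef_pos: [0.335, 0.3341, 0.1121]
eef_rot: [0.999, -0.053, -0.001, 0.001]
ft_force: [-0.8, 1.1, 1.2]
gripper_width: 0.034
```

>>> {"api": "apply_moves", "payload": {
  "rows": [
    [[0,0,0],0],
    [[0,0,0],0]
  ]
}}

```text
time_s: 33.92
eef_pos: [0.336, 0.3351, 0.115]
eef_rot: [0.999, -0.053, 0.001, -0.001]
ft_force: [0.1, -0.1, -0.0]
gripper_width: 0.0343
```

Run:
```python
from h import *
snap('wrist','w31');o=get_obs();p=o["eef_pos"]; print(p,o["eef_rot"],o["joint_positions"])
```

```text
[0.33594547 0.3350485  0.11492347] [ 9.98582583e-01 -5.32039495e-02  1.08379946e-03 -9.94956184e-04] [-0.6936208   0.76726252 -0.2807234   1.97398214  0.45162043  0.45787287
 -1.41454544]
```

View pics/w31.png

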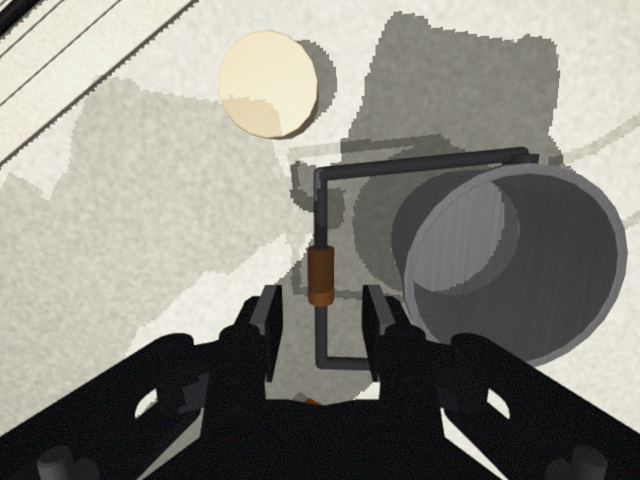

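>>> {"api": "apply_moves", "payload": {
  "rows": [
    [[0,0,-3],0],
    [[0,0,-1.7],0],
    [[0,0,-0.4],0],
    [[0,0,0],0],
    [[0,0,0],0]
  ]
}}

```text
time_s: 34.6
eef_pos: [0.3356, 0.3348, 0.0632]
eef_rot: [0.999, -0.053, 0.001, -0.001]
ft_force: [0.2, 0.1, -1.0]
gripper_width: 0.0342
```

>>> {"api": "apply_moves", "payload": {
  "rows": [
    [[0,0,0],0],
    [[0,0,0],0],
    [[0,0,0],0]
  ],
  "claw": 0,
  "force": 60
}}

```text
time_s: 34.98
eef_pos: [0.3352, 0.3348, 0.0627]
eef_rot: [0.999, -0.053, 0.0, -0.0]
ft_force: [-1.4, -0.2, 6.6]
gripper_width: 0.0121
```

>>> {"api": "apply_moves", "payload": {
  "rows": [
    [[0.7,-0.1,2.9],0],
    [[1.5,-0.2,2.6],0],
    [[2.2,-0.2,2.0],0],
    [[2.7,-0.3,1.3],0],
    [[2.9,-0.3,0.5],0]
  ]
}}

```text
time_s: 35.6
eef_pos: [0.4362, 0.3237, 0.1567]
eef_rot: [0.999, -0.053, 0.001, -0.001]
ft_force: [-0.1, 0.1, -4.4]
gripper_width: 0.0122
```

>>> {"api": "apply_moves", "payload": {
  "rows": [
    [[0,0,0.3],0],
    [[0,0,0.5],0],
    [[0,0,2],0],
    [[0,0,4],0],
    [[0,0,5],0]
  ]
}}

```text
time_s: 36.22
eef_pos: [0.434, 0.3236, 0.2743]
eef_rot: [0.999, -0.052, -0.001, 0.001]
ft_force: [0.2, -0.1, -4.7]
gripper_width: 0.0122
```

Run:
```python
from h import *
snap('wrist','w32');snap('scene','s32');o=get_obs();p=o["eef_pos"]; print(p,o["eef_rot"],o["ft_force"],o["gripper_width"])
```

```text
[0.43520948 0.32500449 0.27758182] [ 0.99862053 -0.0524116   0.0023339  -0.00214942] [-0.51613745 -0.13054019 -5.66961317] 0.011991234721904102
```

View pics/s32.png

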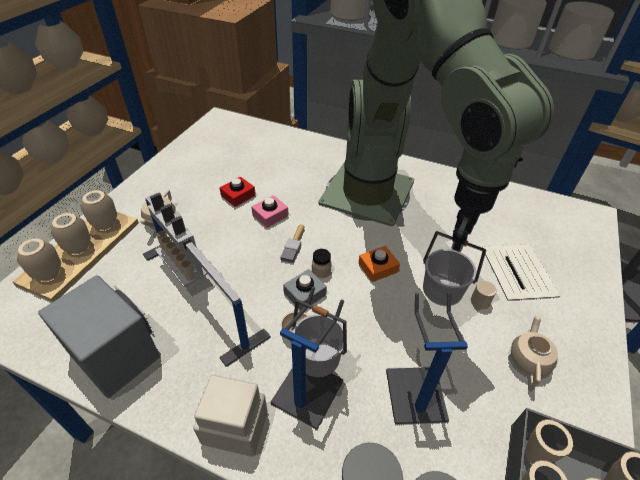

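View pics/w32.png

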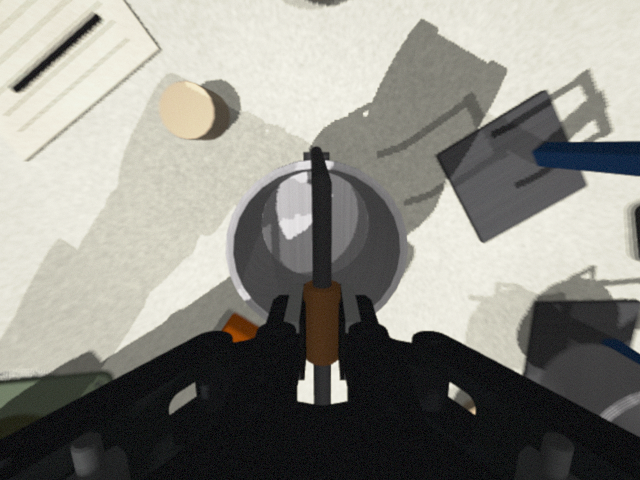

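>>> {"api": "apply_moves", "payload": {
  "rows": [
    [[1,-0.3,0.9],0.12],
    [[2.5,-1,0],0.13],
    [[3,-1.2,0],0.13],
    [[3,-1,0],0.13],
    [[0,0,0],0]
  ]
}}

```text
time_s: 36.95
eef_pos: [0.5313, 0.2873, 0.2808]
eef_rot: [0.98, 0.201, -0.001, 0.001]
ft_force: [0.5, -0.6, -5.8]
gripper_width: 0.0119
```

>>> {"api": "apply_moves", "payload": {
  "rows": [
    [[0,0,0],0],
    [[0,0,0],0],
    [[0,0,0],0]
  ]
}}

```text
time_s: 37.33
eef_pos: [0.5298, 0.2889, 0.2825]
eef_rot: [0.98, 0.201, 0.0, -0.0]
ft_force: [-0.1, -0.5, -3.8]
gripper_width: 0.0121
```

Run:
```python
from h import *
snap('wrist','w33');o=get_obs();p=o["eef_pos"]; print(p,o["eef_rot"],o["ft_force"],o["gripper_width"])
crop('w33',300,130,640,380,2.3,'w33c')
```

```text
[0.52987348 0.28876911 0.28247459] [ 9.79625537e-01  2.00832747e-01  1.24798134e-04 -2.30349905e-06] [-1.02491312 -1.32426092 -4.07971343] 0.011767079494889835
```

View pics/w33c.png

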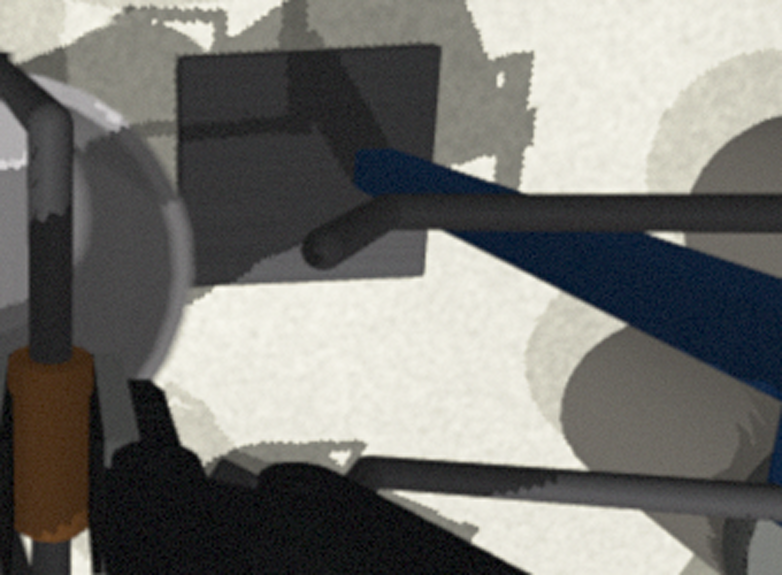

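Run:
```python
from h import *
np.set_printoptions(precision=4,suppress=True)
W=read_camera('wrist');f=lambda u,v:(W,300+u/2.3,130+v/2.3)
A=atz(*f(386,211),.2475);B=atz(*f(365,470),.2475);T=atz(*f(316,250),.276);d=A-B
print(A,B,np.linalg.norm(d),"yaw",np.degrees(np.arctan2(d[1],d[0]))-90,(A+B)/2,"tip",T,"tip-seat",np.linalg.norm(T-A))
p=get_obs()["eef_pos"];g=atz(W,322,322,p[2]+.0187);print(p,g, (A+B)[:2]/2-g[:2])
```

```text
[0.5864 0.3436 0.2475] [0.6132 0.2857 0.2475] 0.06387709825374047 yaw 24.849750699127554 [0.5998 0.3147 0.2475] tip [0.5647 0.3328 0.276 ] tip-seat 0.037432753387972834
[0.5299 0.2888 0.2825] [0.5292 0.2888 0.3012] [0.0705 0.0259]
```

>>> {"api": "apply_moves", "payload": {
  "rows": [
    [[1.5,0.5,0.2],0.02],
    [[2,0.8,0],0],
    [[2,0.8,0],0],
    [[1.3,0.5,0],0],
    [[0.6,0.2,0],0]
  ]
}}

```text
time_s: 38.05
eef_pos: [0.6045, 0.3169, 0.284]
eef_rot: [0.978, 0.21, 0.0, -0.0]
ft_force: [-0.2, 0.5, -3.4]
gripper_width: 0.0121
```

>>> {"api": "apply_moves", "payload": {
  "rows": [
    [[0,0,0],0],
    [[0,0,0],0],
    [[0,0,-1],0],
    [[0,0,-1],0],
    [[0,0,-1],0]
  ]
}}

```text
time_s: 38.67
eef_pos: [0.6042, 0.3165, 0.2535]
eef_rot: [0.978, 0.21, 0.0, -0.0]
ft_force: [0.6, -0.0, -6.0]
gripper_width: 0.0122
```

Run:
```python
from h import *
snap('wrist','w34');snap('scene','s34');o=get_obs();p=o["eef_pos"]; print(p,o["eef_rot"],o["ft_force"],o["gripper_width"])
crop('s34',360,250,520,400,5,'s34c')
```

```text
[0.60400702 0.31626523 0.25295486] [ 9.77600376e-01  2.10468601e-01 -6.51352500e-04  2.20519816e-04] [-0.11203628 -0.22119568 -4.47384867] 0.012052522664117833
```

View pics/s34c.png

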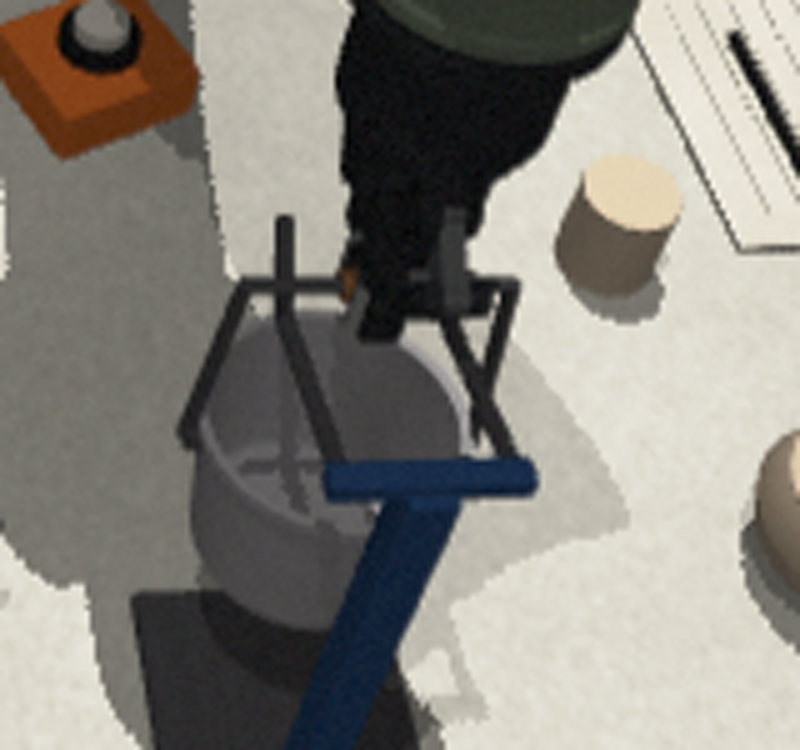

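View pics/w34.png

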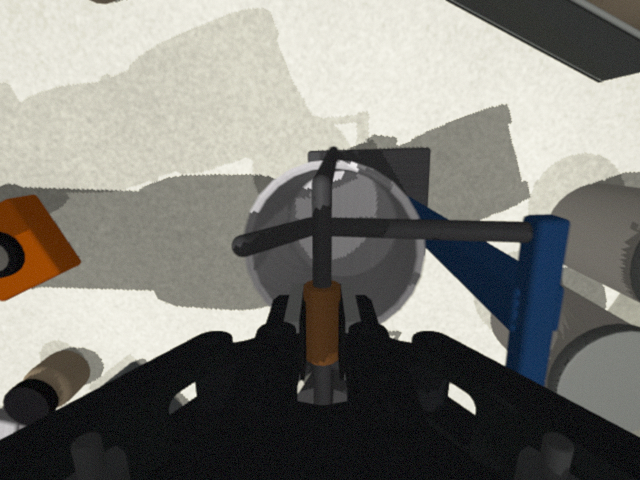

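Same picture as at hook 1. I'll lower and release.

>>> {"api": "apply_moves", "payload": {
  "rows": [
    [[0,0,-0.8],0],
    [[0,0,-0.5],0],
    [[0,0,-0.3],0],
    [[0,0,0],0],
    [[0,0,0],0]
  ]
}}

```text
time_s: 39.4
eef_pos: [0.6044, 0.3167, 0.2387]
eef_rot: [0.978, 0.21, 0.0, -0.0]
ft_force: [1.1, -0.0, -3.9]
gripper_width: 0.0124
```

>>> {"api": "apply_moves", "payload": {
  "rows": [
    [[0,0,0],0],
    [[0,0,0],0],
    [[0,0,0],0],
    [[0,0,0],0]
  ],
  "claw": 0.4
}}

```text
time_s: 39.9
eef_pos: [0.6043, 0.3166, 0.2385]
eef_rot: [0.978, 0.21, 0.0, -0.0]
ft_force: [-0.8, -0.2, 0.7]
gripper_width: 0.0342
```

>>> {"api": "apply_moves", "payload": {
  "rows": [
    [[0,0,2],0],
    [[0,0,5],0],
    [[0,0,5],0],
    [[-3,-4,0],0],
    [[-3,-5,0],0]
  ]
}}

```text
time_s: 40.52
eef_pos: [0.5502, 0.2347, 0.3587]
eef_rot: [0.977, 0.211, 0.001, -0.001]
ft_force: [1.8, -0.2, -0.6]
gripper_width: 0.0341
```

Run:
```python
from h import *
read_camera('top');snap('wrist','w35');snap('scene','s35');snap('top','t35');o=get_obs();p=o["eef_pos"]; print(p,o["eef_rot"],o["ft_force"],o["gripper_width"])
crop('s35',260,230,480,395,3.6,'s35c')
```

```text
[0.55126866 0.23390394 0.35959485] [ 9.77663321e-01  2.10174876e-01  9.61734965e-04 -1.67986813e-04] [ 0.91848109  1.40999225 -0.409226  ] 0.03408103788700046
```

View pics/s35c.png

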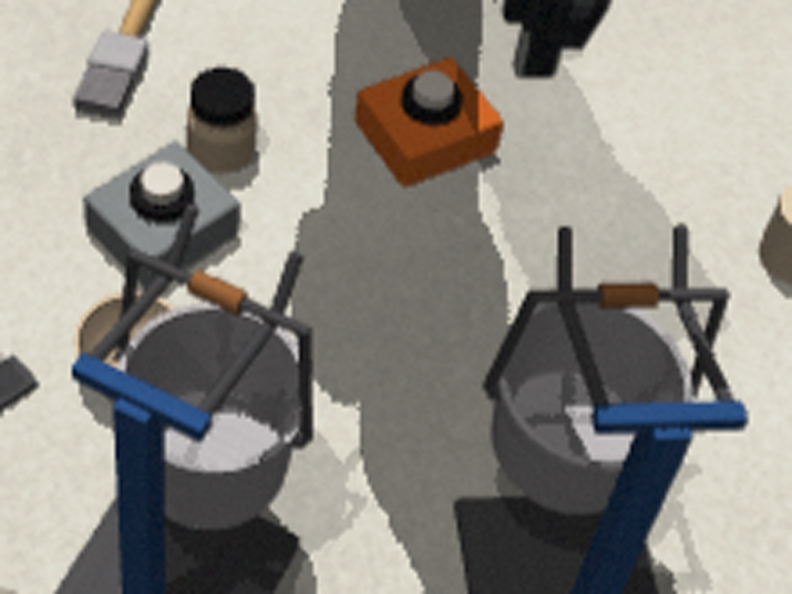

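View pics/w35.png

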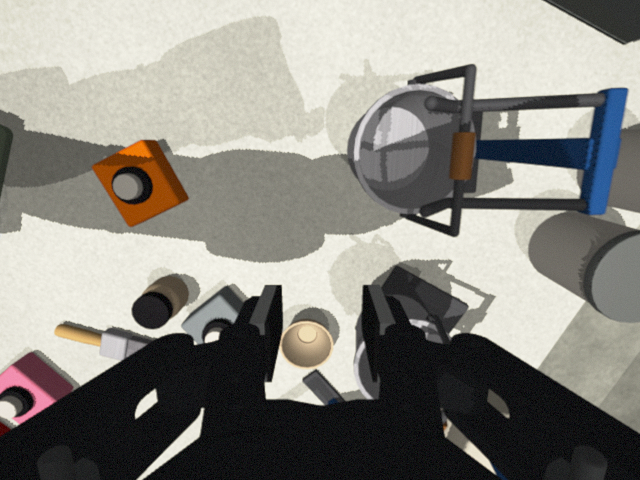

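View pics/t35.png

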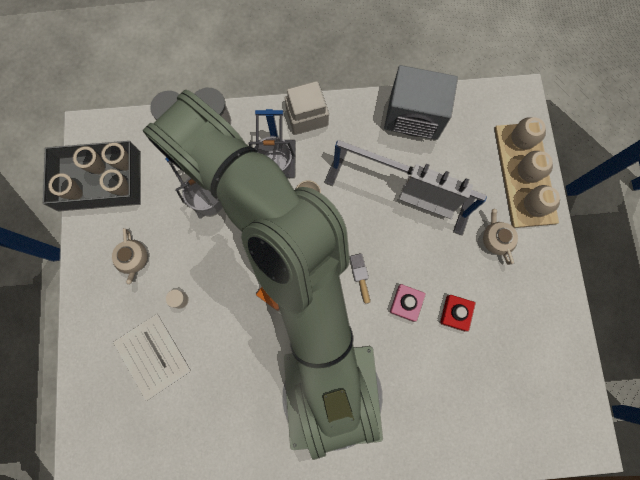

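>>> {"api": "apply_moves", "payload": {
  "rows": [
    [[-2,-4.5,0],0],
    [[-1.5,-5,0],0],
    [[-1.2,-5,0],0],
    [[-1.2,-5,0],0],
    [[0,-5,0],0]
  ],
  "claw": 0
}}

```text
time_s: 41.35
eef_pos: [0.4927, -0.011, 0.3593]
eef_rot: [0.977, 0.211, 0.001, -0.0]
ft_force: [1.3, -0.2, -0.6]
gripper_width: 0.0003
```

>>> {"api": "apply_moves", "payload": {
  "rows": [
    [[0,0,-5],0],
    [[0,0,-5],0],
    [[0,0,-3],0],
    [[0,0,0],0],
    [[0,0,0],0]
  ]
}}

```text
time_s: 41.98
eef_pos: [0.4932, -0.0097, 0.23]
eef_rot: [0.977, 0.211, 0.001, -0.0]
ft_force: [-1.5, -0.1, 0.4]
gripper_width: 0.0002
```

Run:
```python
from h import *
snap('wrist','w36');o=get_obs();p=o["eef_pos"]; print(p,o["eef_rot"],o["ft_force"],o["gripper_width"])
```

```text
[ 0.49307723 -0.00986788  0.23013155] [ 9.77515169e-01  2.10859573e-01  1.51542627e-03 -1.97794577e-04] [0.4916079  0.50324394 0.30094378] 0.0003227071165209926
```

View pics/w36.png

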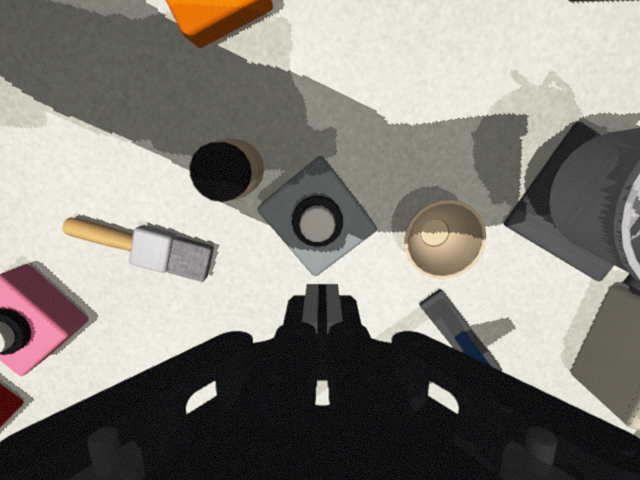

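Run:
```python
from h import *
W=read_camera('wrist');print(atz(W,317.5,224,.064),get_obs()["eef_pos"])
crop('w36',250,140,390,290,4,'w36c')
```

```text
[ 0.4901053  -0.01327756  0.064     ] [ 0.4929228  -0.01003814  0.2300823 ]
```

View pics/w36c.png

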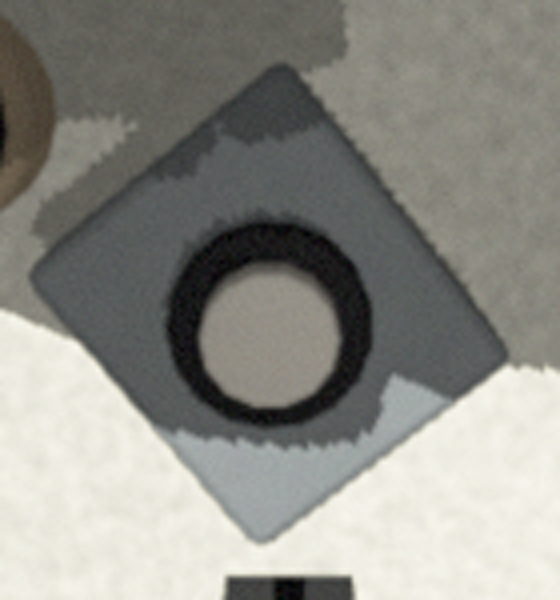

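>>> {"api": "apply_moves", "payload": {
  "rows": [
    [[-0.2,-0.4,-5],0],
    [[0,0,-5],0],
    [[0,0,-4],0],
    [[0,0,-1],0],
    [[0,0,0],0]
  ]
}}

```text
time_s: 42.7
eef_pos: [0.4907, -0.0142, 0.0798]
eef_rot: [0.978, 0.211, 0.001, -0.0]
ft_force: [0.4, -0.5, 0.4]
gripper_width: 0.0002
```

>>> {"api": "apply_moves", "payload": {
  "rows": [
    [[0,0,-0.8],0],
    [[0,0,-0.6],0],
    [[0,0,-0.4],0],
    [[0,0,-0.2],0],
    [[0,0,0],0]
  ]
}}

```text
time_s: 43.32
eef_pos: [0.4904, -0.0144, 0.059]
eef_rot: [0.978, 0.211, 0.001, -0.0]
ft_force: [2.7, -1.4, 4.0]
gripper_width: 0.0004
```

>>> {"api": "apply_moves", "payload": {
  "rows": [
    [[0,0,-0.2],0],
    [[0,0,-0.2],0],
    [[0,0,0],0]
  ]
}}

```text
time_s: 43.7
eef_pos: [0.4905, -0.0144, 0.0557]
eef_rot: [0.978, 0.211, 0.001, 0.0]
ft_force: [-1.5, -2.1, 27.5]
gripper_width: 0.0001
```

>>> {"api": "apply_moves", "payload": {
  "rows": [
    [[0,0,1],0],
    [[0,0,4],0],
    [[0,0,5],0],
    [[0,0,5],0],
    [[-5,0,2],0]
  ]
}}

```text
time_s: 44.32
eef_pos: [0.4414, -0.0137, 0.2266]
eef_rot: [0.978, 0.21, 0.002, -0.001]
ft_force: [-1.5, 0.8, -0.3]
gripper_width: 0.0002
```

>>> {"api": "apply_moves", "payload": {
  "rows": [
    [[-4,0,2],0],
    [[0,0,0],0],
    [[0,0,0],0],
    [[0,0,0],0],
    [[0,0,0],0]
  ]
}}

```text
time_s: 44.95
eef_pos: [0.4003, -0.0142, 0.2445]
eef_rot: [0.978, 0.211, 0.0, -0.001]
ft_force: [0.2, 0.3, 0.1]
gripper_width: 0.0
```

Run:
```python
from h import *
S=snap('scene','s40');T=snap('top','t40');snap('wrist','w40');print(get_obs()["eef_pos"],get_obs()["ft_force"])
crop('s40',110,170,310,310,4,'s40a');crop('s40',260,230,480,395,3.6,'s40b')
```

```text
[ 0.40021221 -0.01425037  0.24468395] [-0.76470079  0.45733874  0.45924795]
```

View pics/s40a.png

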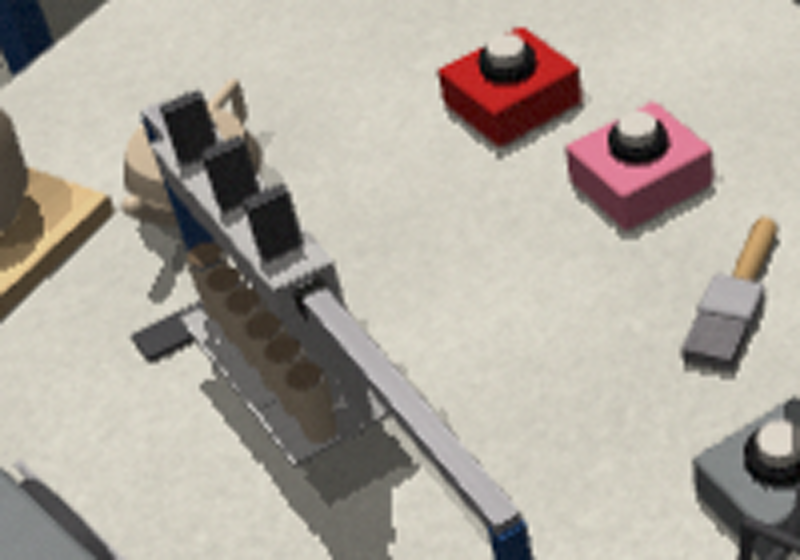

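View pics/s40b.png

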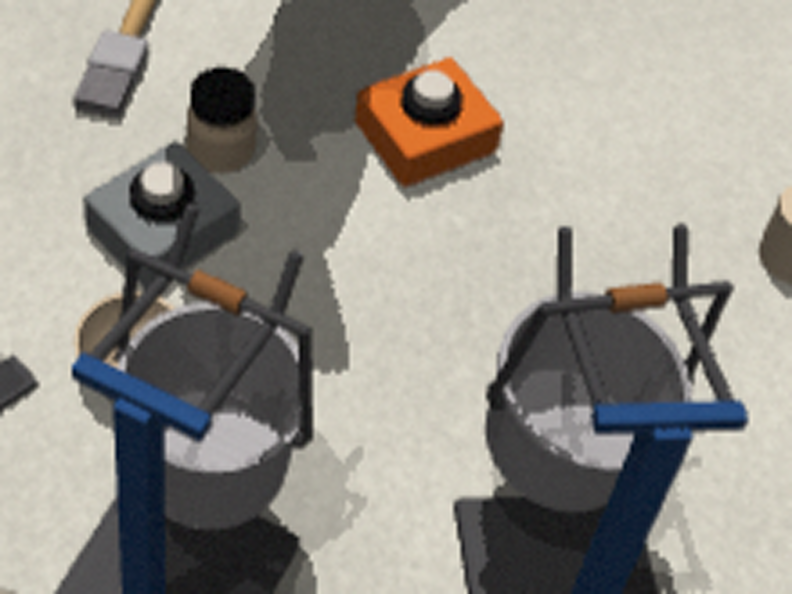

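View pics/t40.png

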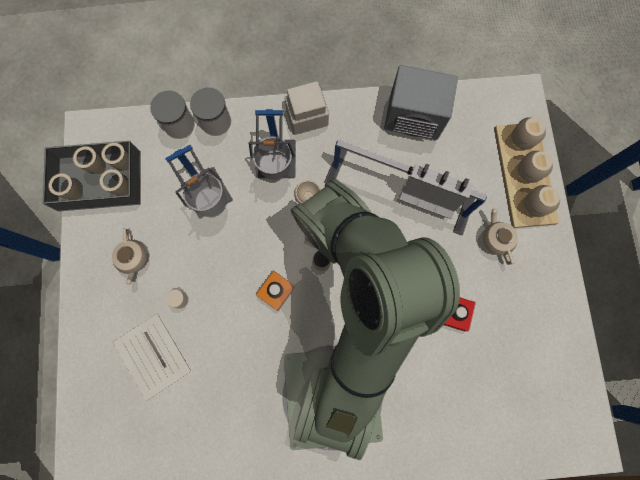

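Run:
```python
from h import *
crop('t40',150,130,310,230,5,'t40c'); 
S=snap('scene','s41'); crop('s41',380,270,480,370,7,'s41c')
a=cv2.imread('pics/s40.png').astype(int);b=cv2.imread('pics/s41.png').astype(int);d=np.abs(a-b).max(2);print((d[230:400,260:480]>40).sum(),(d>40).sum())
```

```text
509 523
```

View pics/t40c.png

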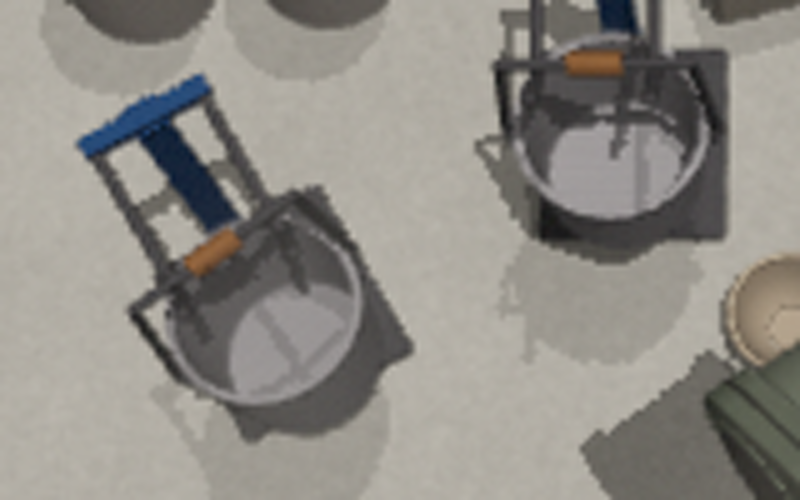

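View pics/s41c.png

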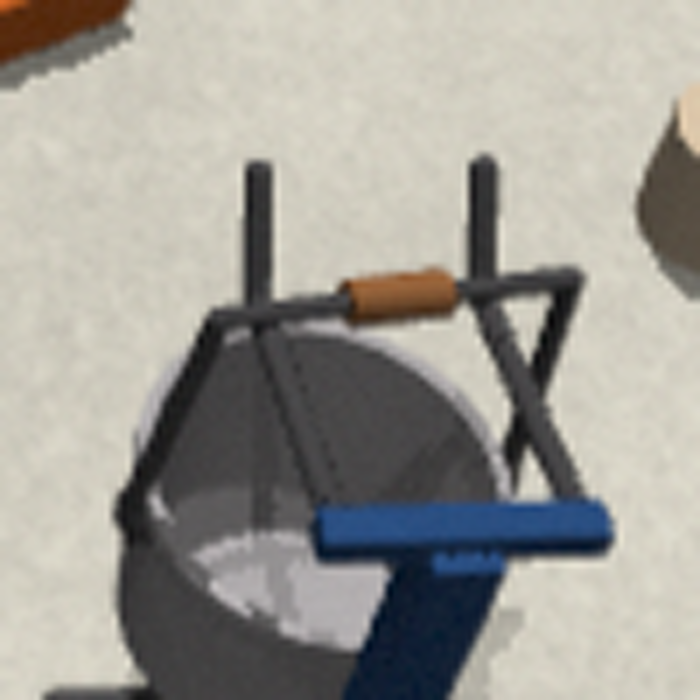

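>>> {"api": "apply_moves", "payload": {
  "rows": [
    [[0,0,0],0],
    [[0,0,0],0],
    [[0,0,0],0],
    [[0,0,0],0],
    [[0,0,0],0]
  ]
}}

```text
time_s: 45.78
eef_pos: [0.4002, -0.0143, 0.2449]
eef_rot: [0.978, 0.211, 0.0, -0.0]
ft_force: [0.1, -0.0, -0.0]
gripper_width: 0.0001
```

Run:
```python
from h import *
prev=None
for i in range(6):
    c=read_camera('scene')["img"].astype(int)
    if prev is not None: d=np.abs(c-prev).max(2)>40; print(d[230:400,260:360].sum(),d[230:400,370:480].sum(),d.sum())
    prev=c
T=snap('top','t42');S=snap('scene','s42');crop('t42',150,130,310,230,5,'t42c');crop('s42',380,270,480,370,7,'s42c')
```

```text
0 143 144
0 191 194
0 178 181
0 138 139
0 80 85
```

View pics/t42c.png

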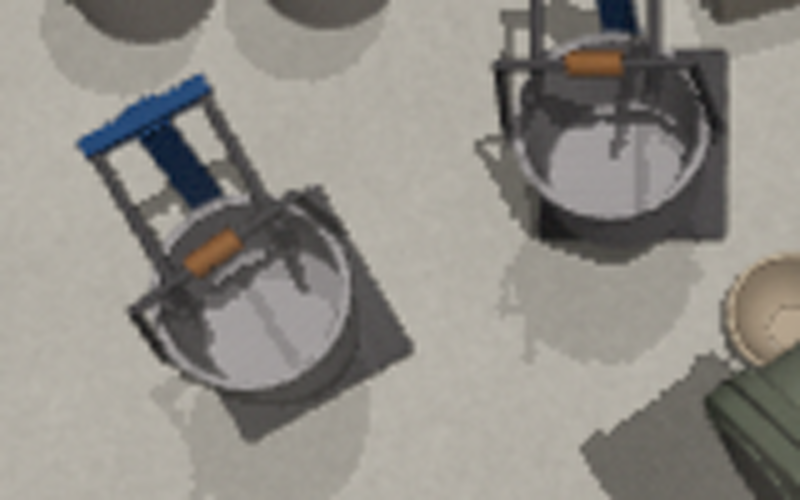

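View pics/s42c.png

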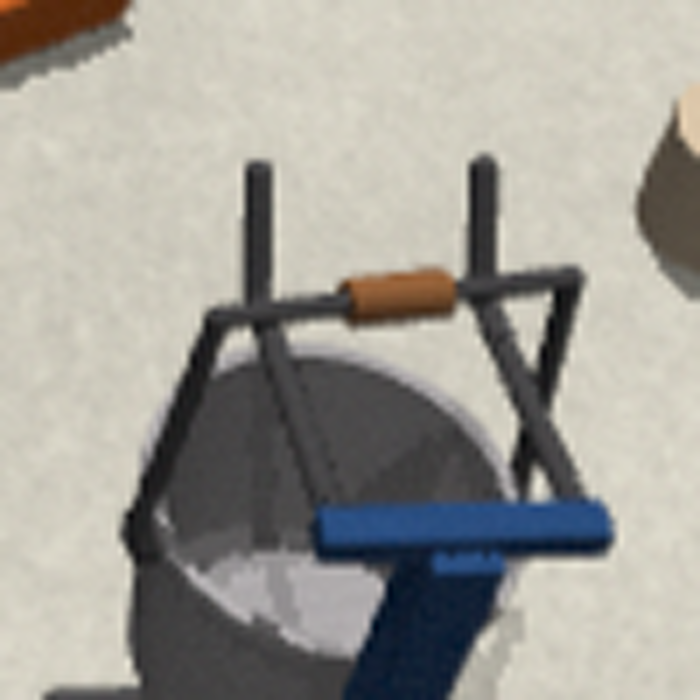

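Run:
```python
from h import *
np.set_printoptions(precision=4,suppress=True)
T=read_camera('top');S=read_camera('scene')
t=lambda u,v:(T,150+u/5,130+v/5)
s7=lambda u,v:(S,380+u/7,270+v/7); s=lambda u,v:(S,260+u/3.6,230+v/3.6)
h2=np.array([.6045,.3185,.255]);h1=np.array([.694,.1125,.255])
for n,g,h,yw in [("b",tri([t(214,254),s7(400,296)]),h2,23),("a",tri([t(594,64),s(217,291)]),h1,-4.3)]:
    d=(g-h);a=np.radians(yw);print(n,g,"rel",d[0]*np.cos(a)+d[1]*np.sin(a),-d[0]*np.sin(a)+d[1]*np.cos(a),d[2])
prev=None
for i in range(6):
    c=read_camera('scene')["img"].astype(int)
    if prev is not None: d=np.abs(c-prev).max(2)>40; print(d[230:400,370:480].sum(),d.sum())
    prev=c
print(get_obs()["time_s"])
```

```text
b [0.604  0.322  0.2574] rel 0.0008954742013377783 0.0034570298953701837 0.0023786224211662654
a [0.6939 0.1134 0.2578] rel -0.00019730739030662282 0.0008865161662323202 0.002756860666833172
151 151
108 109
43 43
0 0
34 34
46.575
```

Run:
```python
from h import *
prev=None;out=[]
for i in range(200):
    c=read_camera('scene')["img"].astype(int)
    if prev is not None: out.append(int((np.abs(c-prev).max(2)>40)[230:400,370:480].sum()))
    prev=c
print([max(out[i:i+20]) for i in range(0,199,20)],get_obs()["time_s"])
```

```text
[143, 95, 56, 20, 7, 0, 0, 0, 0, 0] 56.575
```

The knock's swing has damped out. The pail may have been swinging during the first press, so I'll press again now that everything is at rest.

>>> {"api": "apply_moves", "payload": {
  "rows": [
    [[4.5,0,-2],0],
    [[4.5,0,-2],0],
    [[0,0,-5],0],
    [[0,0,-5],0],
    [[0,0,-2],0]
  ]
}}

```text
time_s: 57.2
eef_pos: [0.4892, -0.0142, 0.0825]
eef_rot: [0.977, 0.211, -0.001, -0.001]
ft_force: [0.5, -0.8, -0.3]
gripper_width: 0.0001
```

>>> {"api": "apply_moves", "payload": {
  "rows": [
    [[0,0,-0.8],0],
    [[0,0,-0.8],0],
    [[0,0,-0.6],0],
    [[0,0,-0.3],0],
    [[0,0,0],0]
  ]
}}

```text
time_s: 57.82
eef_pos: [0.4905, -0.0144, 0.0601]
eef_rot: [0.978, 0.211, 0.001, -0.0]
ft_force: [1.7, 0.3, 3.4]
gripper_width: 0.0001
```

>>> {"api": "apply_moves", "payload": {
  "rows": [
    [[0,0,-0.3],0],
    [[0,0,-0.2],0],
    [[0,0,0],0],
    [[0,0,0],0]
  ]
}}

```text
time_s: 58.32
eef_pos: [0.4905, -0.0144, 0.0557]
eef_rot: [0.978, 0.211, 0.001, 0.0]
ft_force: [-2.8, -0.8, 26.5]
gripper_width: -0.0002
```

>>> {"api": "apply_moves", "payload": {
  "rows": [
    [[0,0,1],0],
    [[0,0,4],0],
    [[0,0,5],0],
    [[0,0,5],0],
    [[-4,0,2],0]
  ]
}}

```text
time_s: 58.95
eef_pos: [0.4511, -0.0139, 0.2267]
eef_rot: [0.978, 0.21, 0.002, -0.0]
ft_force: [-0.3, 0.5, -0.4]
gripper_width: -0.0001
```

>>> {"api": "apply_moves", "payload": {
  "rows": [
    [[-5,0,2],0],
    [[0,0,0],0],
    [[0,0,0],0],
    [[0,0,0],0],
    [[0,0,0],0]
  ]
}}

```text
time_s: 59.58
eef_pos: [0.4004, -0.0142, 0.2445]
eef_rot: [0.978, 0.211, 0.0, -0.001]
ft_force: [-0.3, -0.7, -0.2]
gripper_width: 0.0
```

Run:
```python
from h import *
prev=None;out=[]
for i in range(30):
    c=read_camera('scene')["img"].astype(int)
    if prev is not None: out.append(int((np.abs(c-prev).max(2)>40).sum()))
    prev=c
print(out[-10:]); snap('scene','s50');snap('top','t50');o=get_obs();print(o["time_s"],o["eef_pos"],o["ft_force"])
a=cv2.imread('pics/t0.png') if 0 else None
```

```text
[1, 0, 0, 0, 0, 0, 0, 0, 0, 0]
61.175 [ 0.40014064 -0.01431167  0.24487037] [0.22749034 0.85464231 0.33484525]
```

View pics/s50.png

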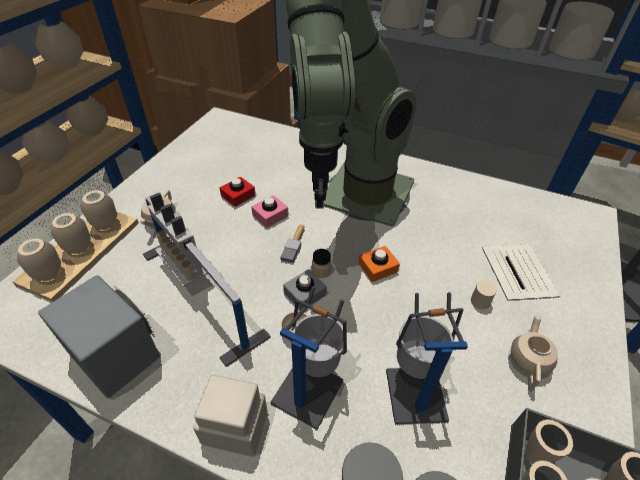

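View pics/t50.png

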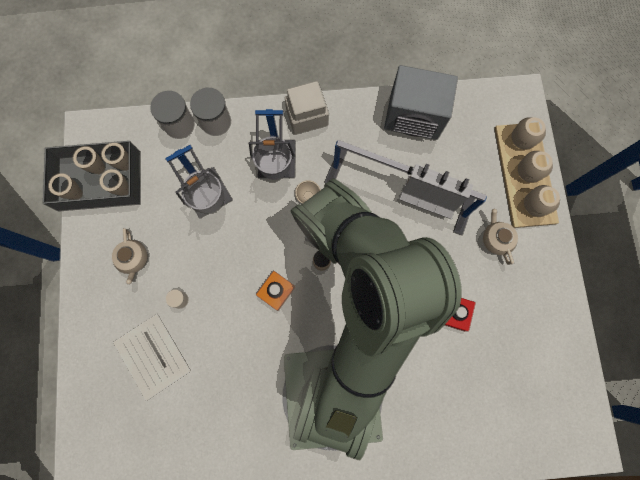

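Run:
```python
from h import *
crop('s50',380,270,480,390,6,'s50c')
```

```text
(no output)
```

View pics/s50c.png

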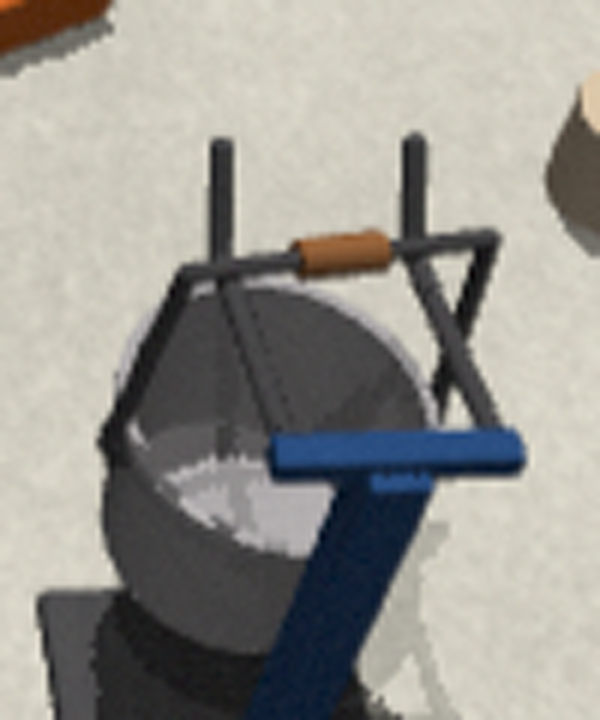

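```bash
python3 -c "
from rig import *
print(close_job())"
```

```text
the job is handed in; nothing more can be done
None
```

The drying station is loaded and handed in at about 61 s. No verdict came back, so what follows rests on my own camera checks.

- **Carriers:** I hung all three on the loading half of the rail, checked that they all hung there, then slid them together past the ring. In the last pictures all three hang in the drying half. The one nearest the ring is about 36 mm past it by my estimate.
- **Pails:** I raised both bails and hung one pail on each hook. Both crown bars measured within about 4 mm of the seats. Something knocked the left-hand pail after I hung it, and it swung for a few seconds. It stayed on both prongs, with its bar slightly skewed, and I saw no motion in the last images before handing in.
- **Start button:** I pressed the grey box's button fully down twice, with the tool stopping 8 mm down at about 27 N. The second press was because the left-hand pail may have been swinging during the first. The white cap looked raised again afterwards.
- **Not measured:** I judged the pails' tilt, the other ware and the button's return by eye from the pictures. The teapots, bowl, jar and vase looked to be where they started, and the robot was clear of everything.

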